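Check a guide tube with the depth gauge rod

TASK

Slide the jig's shutter by its wooden fin until the window is centred in front of the sloping brass tube, and leave it there. Then take the gauge rod by its handle, push its tip down into the tube until the collar stops against the mouth, pause there for about half a second, and draw it out again. Finish while still holding the rod: keep it still and level in the gripper, with its tip over the middle of the white card and about 15 cm above the bench, and leave the other things on the bench alone.

Things in the scene. Friction and masses are not known exactly. Their poses are not given: they have to be found in the camera images.
- jig: Wooden base board of the tube-checking jig, fixed to the bench, 150 mm in its x by 270 mm in its y, 14 mm thick (x -90 to +60, y -100 to +170). Origin on the bench straight below the centre of the tube's mouth; z up. A 34 mm wide aluminium track runs along its y at x = 22 mm, top 22 mm above the bench.
- tube: Fixed brass guide tube, 85 mm long, 22 mm outside, bore 15 mm, open at both ends. It slopes 20 degrees, mouth uppermost and facing away from the robot. Origin at the mouth's centre, 82 mm above the bench; x runs along the bore OUT of the mouth (up, away from the robot), y is level, equal to the jig's y. With the rod fully in, the rod's frame lies on this frame.
- shutter (a joint): Position of the shutter slide along its track, m, growing towards the jig's +y; travel 0 to 0.085, friction about 1.5 N, stays where it is left. At 0.055 its window is centred on the tube's mouth; as found (0 to 0.02) its wide steel plate covers the mouth.
- shutter_grip (a point): Grip point of the shutter: 10 mm below the top of an upright wooden fin, 28 mm along the jig's x by 16 mm along its y, 50 mm tall, top 84 mm above the bench. It rides with the shutter, 122 mm to the jig's +y of the window centre; 40 mm free between fin and wide plate.
- window (a point): Centre of the shutter's window, a gap 36 mm wide, open at the top, between two 3 mm steel plates square to the tube axis, 3 to 6 mm in front of the mouth; plates reach 20 mm above the axis (top about 102 mm above the bench). The 26 mm collar passes through the window on to the mouth. In line with the tube when joint shutter is 0.055.
- cradle: Fixed wooden cradle, base 200 by 60 by 12 mm, with two forked posts, 55 mm tall and 12 mm thick, at its x = -45 mm (under the shaft) and x = +94 mm (under the handle's end). Origin on the bench below the rod's collar stop face. The rod rests level in the forks, axis 50 mm above the bench, tip to the cradle's -x, and lifts straight out.
- rod: Depth gauge rod, 110 to 180 g. Origin on the axis at the collar's stop face; x runs from tip to handle. Steel shaft 10 mm thick, x = 0 to the slightly chamfered tip at -70 mm (three dark rings near it); steel collar 26 mm across, x = 0 to 10 mm; square aluminium handle 14 by 14 mm, x = 10 to 110 mm. At the start it lies in the cradle, x level, z up.
- rod_tip (a point): Tip end of the rod, 70 mm from the stop face.
- rod_handle (a point): Middle of the free part of the handle, on the axis, 50 mm from the stop face on the far side from the tip: a good place to grip across the handle.
- card: Square white reading card, 100 by 100 mm, on a 120 by 120 mm board fixed on the bench, 9 mm high in all. Origin on the bench below its centre; z up.
- foot: Bystander: turned steel pipe foot standing on its 52 mm flange, 90 mm tall. Leave alone.
- tape: Bystander: cardboard ring lying flat, 90 mm across, 24 mm high. Leave alone.
- block: Bystander: wooden block 70 by 45 by 40 mm. Leave alone.
There are look-alikes about, which are no part of the job. There is more than one size of the card; the job needs the smallest.

How it is judged:
On the way, in this order (a step that is already met when the one before it is completed fails the run):
1. the shutter's window stands centred in front of the tube, within 6 mm, at rest (value of joint shutter between 0.049 and 0.061 m and velocity of joint shutter between -0.01 and 0.01 m/s), for 0.2 s.
2. the rod is in the tube with its collar stopped against the mouth (stop face within 4 mm of the mouth's centre, rod within 0.1 rad of the tube's axis) (distance between rod and tube below 0.004 m and angle between the x axis of rod and the x axis of tube, either way round below 0.1 rad and x of rod_tip in the frame of tube below -0.06 m and contact force between the fingers and rod above 1 N), for 0.2 s.
3. the rod is drawn right out, tip clear of the mouth, still in the gripper (x of rod_tip in the frame of tube above 0.01 m and contact force between the fingers and rod above 1 N), for 0.1 s.
At the end, for the whole second after the job is handed in: The rod is held in the gripper, touching nothing else, at rest and level within 0.14 rad, its tip within 35 mm of the card's centre seen from above and 100 to 200 mm above the bench; the shutter's window is still centred on the tube within 6 mm (angle between rod's own x axis and vertical between 1.4308 and 1.7108 rad and horizontal distance between rod_tip and card below 0.035 m and height (world z) of rod_tip between 0.1 and 0.2 m and contact force between the fingers and rod above 1 N and linear speed of rod below 0.03 m/s and angular speed of rod below 0.2 rad/s and contact force between rod and jig below 0.05 N and contact force between rod and cradle below 0.05 N and contact force between rod and card below 0.05 N and contact force between rod and foot below 0.05 N and contact force between rod and tape below 0.05 N and contact force between rod and block below 0.05 N and value of joint shutter between 0.049 and 0.061 m); the arm keeps its last pose, push and grip.
It fails at once if a bystander is moved more than 15 mm (distance of any of foot, tape, block from where it was at the start of the episode above 0.015 m).
It also fails if it takes over 67 s, if anything falls off the work surface, if the arm or the gripper's body presses on something with over 40 N, if the wrist force passes 120 N, or if a joint passes its speed limit or range.

ROBOT

A 6-joint arm with a two-finger parallel gripper is mounted at the origin on the work surface. World frame = base frame: x ahead of the robot, y to its left, z up, the work surface at z = 0. Lengths are in m, angles in rad, forces in N, time in s.
With the tool pointing down it reaches from about 0.35 to 0.85 m from the base axis. Payload 8.1 kg.
Tool frame: the origin (TCP) lies at the very end of the fingers, on their centre line; the grasp point (between the pads) lies 19 mm behind it (pinch_z is the distance from the TCP to the grasp point, in m); z points along the fingers, y is the direction in which the jaws open and shut (so a half turn about z gives the same grasp; the last joint's range is limited). The gripper opens to 93 mm and grips with 3 to 60 N. Pads are 15 mm wide; open, the fingers measure 128 mm over their backs; the gripper's body (75 mm by 188 mm) begins 65 mm behind the grasp point.
Start: joints at [-1.293, 0.13, 1.488, -0, 1.523, -0.085], TCP at [0.213, -0.561, 0.219] pointing down, gripper open.
Joint ranges: [-2.96, 2.96], [-0.89, 2.26], [0.02, 2.5], [-1.34, 4.48], [0, 2.73], [-2.66, 2.66]. Speed limits (rad/s): [2.39, 2.39, 2.79, 3.14, 3.14, 3.14].

INTERFACE

Orientations are given as a rotation vector (axis times angle).
In Python, from plant import * gives the robot as it stands.
- The arm moves only by the tool move_arm, never from a script. Its argument "series" is a list of rows, each a list of 7 numbers: the shift along the tool's x, y, z each as a share of 10 cm, from -1 to 1, then the turn, a rotation vector about the tool's x, y, z each as a share of 180 degrees, from -1 to 1, then the opening, from -1 (shut) to 1 (fully open). In form: [[dx, dy, dz, rx, ry, rz, jaw], ...]. A call has 1 to 8 rows; each row is the pose to reach, as a shift and turn from the pose commanded when the call began, along the tool's axes at that moment, turning the shorter way round; what a row does not reach only later rows make up. A row lasts 1/10 s, in which the tool goes at most 50 mm and 8.59 degrees, less where a joint would pass 70% of its speed; a pose out of reach is approached as far as the arm can. A call with a number of a shift or a turn outside -1 to 1 is refused whole. A call with a gripper value outside its range is refused whole. The fingers move at their own pace and stop on an object; "squeeze" is the grip in N (left out, the last holds). Time passes only in rows, so rows that repeat a pose let the fingers close. It gives the time, the measured TCP pose, the force and the opening at its end, in the units of the state.
- read_state(): the state, without advancing time (a new reading comes with each control period).
- read_camera(name): name is "scene" or "top" or "wrist"; returns a dict with "frame" (420x560x3 uint8, red, green, blue), "K" (3x3 intrinsics, pixels), "rvec" (rotation vector, rad) and "tvec" (3), from world to camera coordinates, as OpenCV has them. Camera axes: x right, y down, z forward; pixel columns grow to the right and rows downward; lengths in m; the calibration is good to about 2 mm. The wrist camera is an equidistant fisheye: a pixel r from the principal point sees the ray r / f radians off the axis. A picture is of the moment at which its call begins. There is no depth.
- close_job(): hands the job in, once; it reports no verdict.
The state is a dict: "t": time; "q": joint angles; "dq": joint speeds; "joint_torque": joint torques, N m; "tool_pos": TCP position; "orientation": TCP orientation; "force": force on the tool from outside, world axes, zero at the start; "wrist_torque": the same for the moment, N m; "opening": finger opening in m.
Only numpy, scipy, OpenCV 4.12 (cv2) and the standard library are available. Lean on these libraries where they do the work, as an engineer would, in place of code of your own. Each camera call takes 0.05 s, during which the arm holds its last target.

## Working session

There is one attempt and no reset: what is moved stays moved. The work goes in short steps, Python scripts to look and compute and a tool call to move; the robot and the scene stay as the last step left them, time stands still between calls to the robot, and variables do not carry over. Pictures are saved under pics/ and viewed, and the job is handed in when it is done.

Besides the shell and the picture viewer there is one more tool, called after "Request:" as name(argument=value, ...), one argument or row to a line, values as JSON. move_arm: Moves the arm, as the interface text tells. Shift numbers are shares of 10 cm and turn numbers shares of 180 degrees, none past 1 either way. Its arguments: {"type":"object","properties":{"series":{"type":"array","items":{"type":"array","items":{"type":"number"}}},"squeeze":{"type":"number"}},"required":["series"]}

```bash
ls; mkdir -p pics; python3 - <<'E'
from plant import *
import cv2
print(read_state())
for n in ["scene","top","wrist"]:
    c=read_camera(n); cv2.imwrite(f"pics/{n}0.png",c["frame"][:,:,::-1]); print(n,c["K"],c["rvec"],c["tvec"])
E
```

```text
pics
{'t': 0.0, 'q': array([-1.29340950e+00,  1.31171351e-01,  1.48932977e+00, -7.35399386e-06,
        1.52302981e+00, -8.53998546e-02]), 'dq': array([-0.0009248 , -0.00018567, -0.00153723, -0.00215032,  0.00092716,
       -0.0005659 ]), 'joint_torque': array([-3.72037484e-04, -5.59848726e+01, -4.91762638e+01,  7.67915184e-02,
        3.59352725e-02, -1.54548229e-04]), 'tool_pos': array([ 0.21277967, -0.56035256,  0.21755367]), 'orientation': array([-3.08815232e+00, -5.66396648e-01,  3.03116478e-04]), 'force': array([-0.7215847 , -0.59825639,  0.15112187]), 'wrist_torque': array([-0.0050687 ,  0.08477265,  0.05037346]), 'opening': 0.09314517120661729}
scene [[416.32322275   0.         283.91723244]
 [  0.         416.32322275 208.61235943]
 [  0.           0.           1.        ]] [ 1.9002255   1.35011862 -0.63067642] [-0.20878443 -0.21629848  1.48753473]
top [[420.36351833   0.         273.01707562]
 [  0.         420.36351833 213.96789999]
 [  0.           0.           1.        ]] [ 2.20256032 -2.14718181  0.0940709 ] [0.07275238 0.48650685 1.11231791]
wrist [[325.1922621    0.         282.2467231 ]
 [  0.         325.1922621  208.96525937]
 [  0.           0.           1.        ]] [-2.41727046  1.66519122  0.20604016] [-0.59973569 -0.02889708  0.38895933]
```

View pics/scene0.png

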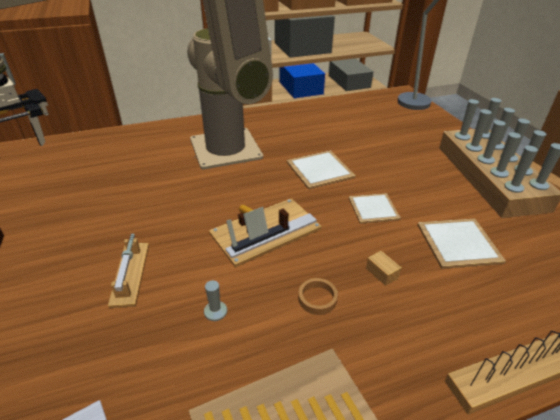

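View pics/top0.png

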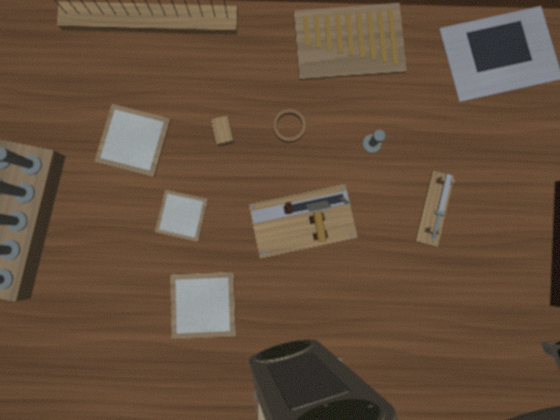

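View pics/wrist0.png

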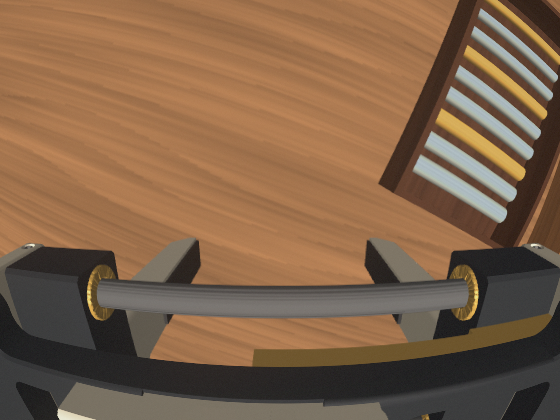

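The top view shows the jig at about (303,220), the cradle and rod at (436,208), and the smallest card at (182,216). The foot (374,141), tape (289,125) and block (222,130) are the bystanders. I'll zoom in next.

```bash
cat > h.py <<'E'
from plant import *
import cv2, numpy as np
from scipy.spatial.transform import Rotation as R
def ray(c,u,v):
    K=c["K"]; d=np.array([(u-K[0,2])/K[0,0],(v-K[1,2])/K[1,1],1])
    M=cv2.Rodrigues(c["rvec"])[0]; o=-M.T@c["tvec"]; return o,M.T@d
def atz(c,u,v,z):
    o,d=ray(c,u,v); return o+d*(z-o[2])/d[2]
def proj(c,P):
    return cv2.projectPoints(np.array(P,float).reshape(-1,1,3),c["rvec"],c["tvec"],c["K"],None)[0].reshape(-1,2)
E
python3 - <<'E'
from h import *
import pickle
d={}
for n in ["scene","top"]:
    d[n]=read_camera(n)
pickle.dump(d,open("cams.pkl","wb"))
t=d["top"]["frame"][:,:,::-1]; s=d["scene"]["frame"][:,:,::-1]
def crop(im,x,y,w,h,k,f):
    cv2.imwrite(f,cv2.resize(im[y:y+h,x:x+w],None,fx=k,fy=k,interpolation=cv2.INTER_CUBIC))
crop(t,235,175,130,90,6,"pics/tj.png")
crop(t,405,160,70,95,6,"pics/tc.png")
crop(s,200,190,130,80,6,"pics/sj.png")
crop(s,100,225,60,85,6,"pics/sc.png")
E
```

```text
(no output)
```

View pics/tj.png

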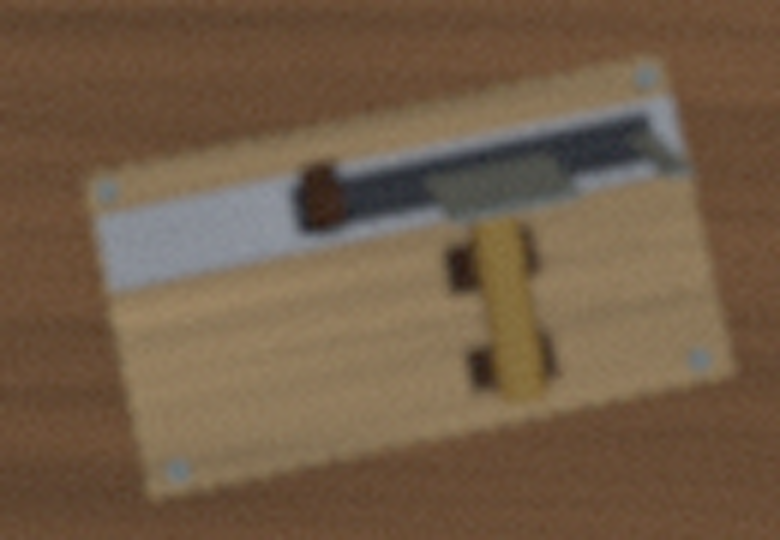

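View pics/tc.png

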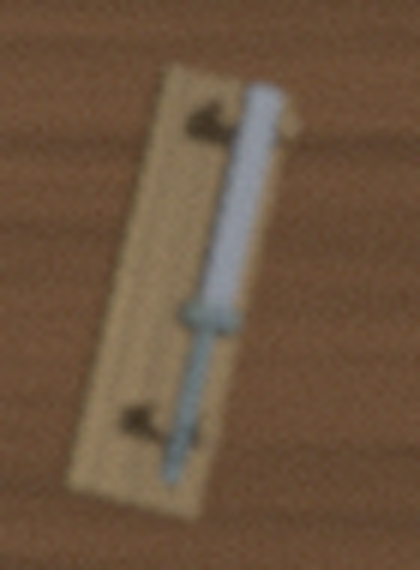

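View pics/sj.png

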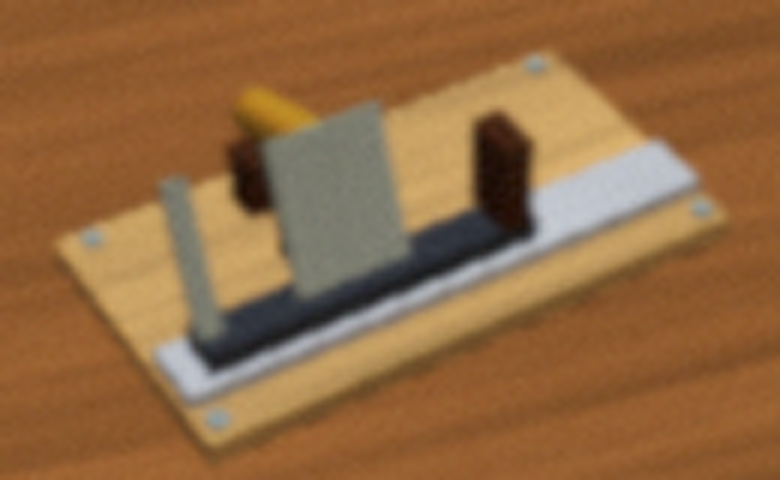

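View pics/sc.png

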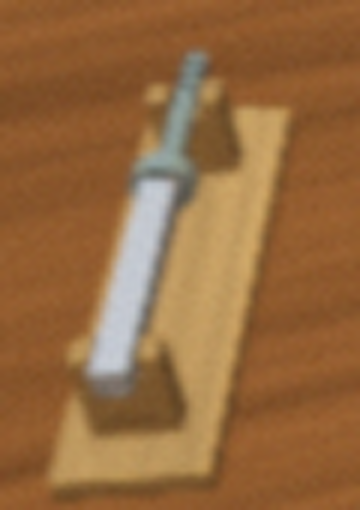

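```bash
cat > fit.py <<'E'
from h import *
import pickle
from scipy.optimize import least_squares
d=pickle.load(open("cams.pkl","rb"))
def px(ox,oy,p): return [(p[0]+.5)/6-.5+ox,(p[1]+.5)/6-.5+oy]
def T(p,P):
    c,s=np.cos(p[2]),np.sin(p[2]); P=np.array(P,float)
    return np.c_[p[0]+c*P[:,0]-s*P[:,1],p[1]+s*P[:,0]+c*P[:,1],P[:,2]]
def fit(obs,x0,name):
    f=lambda p: np.concatenate([(proj(d[n],T(p,P))-np.array(px_)).ravel() for n,P,px_ in obs])
    r=least_squares(f,x0,loss="soft_l1"); print(name,r.x,np.round(f(r.x).reshape(-1,2),1).tolist()); return r.x
C=np.array([[60,170,14],[60,-100,14],[-90,-100,14],[-90,170,14]])/1000
jig=fit([("top",C,[px(235,175,p) for p in [(90,178),(660,60),(735,372),(152,497)]]),
  ("scene",C,[px(200,190,p) for p in [(727,212),(213,440),(62,243),(557,55)]])],[.5,0,.2],"jig")
Rr=np.array([[110,0,57],[0,0,63],[-70,0,50]])/1000
Rs=np.array([[110,0,50],[-70,0,50]])/1000
rod=fit([("top",Rr,[px(405,160,p) for p in [(266,88),(210,325),(172,482)]]),
  ("scene",Rs,[px(100,225,p) for p in [(110,382),(197,56)]])],[.5,-.4,0],"rod")
np.save("fit.npy",[jig,rod])
for u,v in [(182,216)]: print(atz(d["top"],u,v,.009))
for q in np.arange(0,.021,.005):
    F=np.array([[22,122-55+q*1000,84]])/1000
    for n,ox,oy in [("top",235,175),("scene",200,190)]:
        print(q,n,(proj(d[n],T(jig,F))-[ox,oy])*6)
# model overlay tube mouth
for n,ox,oy in [("top",235,175),("scene",200,190)]:
    a=np.deg2rad(20)
    P=[[0,0,.082],[-.085*np.cos(a),0,.082-.085*np.sin(a)]]
    print(n,(proj(d[n],T(jig,P))-[ox,oy])*6)
E
python3 fit.py
```

```text
jig [ 0.49199694 -0.02679227  0.23369132] [[-1.1, -0.4], [0.7, -1.0], [0.5, 0.8], [-0.2, 0.7], [1.7, 0.5], [0.1, 0.8], [-0.6, -0.6], [-0.3, -1.4]]
rod [ 0.4915718  -0.35175215 -0.23462184] [[0.7, -0.1], [1.6, 0.4], [0.0, 0.4], [1.2, 0.6], [0.8, 0.0]]
[0.47374749 0.33314271 0.009     ]
0.0 top [[326.60049092 191.96462508]]
0.0 scene [[503.11663331 125.39440962]]
0.005 top [[315.10652581 194.38248604]]
0.005 scene [[512.77893866 121.52750394]]
0.01 top [[303.61070833 196.80073666]]
0.01 scene [[522.40305399 117.67588211]]
0.015 top [[292.11303805 199.21937703]]
0.015 scene [[531.98920527 113.8394537 ]]
0.02 top [[280.61351452 201.63840725]]
0.02 scene [[541.5376167  110.01812897]]
top [[491.10418966 210.37072262]
 [523.87614702 395.87944521]]
scene [[343.7831949  154.03123181]
 [257.6106041  107.77809685]]
```

```bash
cat >> h.py <<'E'
def tool_R(yaw,pitch=0):
    "tool x at yaw, pitched up by pitch; z down"
    x=np.array([np.cos(yaw)*np.cos(pitch),np.sin(yaw)*np.cos(pitch),np.sin(pitch)])
    y=np.array([np.sin(yaw),-np.cos(yaw),0]); return np.c_[x,y,np.cross(x,y)]
def delta(pos,Rg,s=None):
    s=s or read_state(); R0=R.from_rotvec(s["orientation"])
    sh=R0.inv().apply(np.array(pos)-s["tool_pos"])/.1
    tu=(R0.inv()*R.from_matrix(Rg)).as_rotvec()/np.pi
    print("t %.2f"%s["t"],"pos",np.round(s["tool_pos"],4),"shift",np.round(sh,3),"turn",np.round(tu,4),"F",np.round(s["force"],1),"op %.4f"%s["opening"])
def jigpt(j,p):
    c,s_=np.cos(j[2]),np.sin(j[2]); return np.array([j[0]+c*p[0]-s_*p[1],j[1]+s_*p[0]+c*p[1],p[2]])
E
python3 - <<'E'
from h import *
j,r=np.load("fit.npy")
p=jigpt(j,[.022,.067,.25]);print(p)
delta(p,tool_R(j[2]))
p=jigpt(r,[.05,0,.25]);print(p)
delta(p,tool_R(r[2]))
E
```

```text
[0.49788375 0.04348109 0.25      ]
t 0.25 pos [ 0.2129 -0.5607  0.2182] shift [ 4.809 -4.637 -0.314] turn [-0.0003 -0.      0.0411] F [-0.5 -0.8  0.1] op 0.0929
[ 0.54020191 -0.36337591  0.25      ]
t 0.25 pos [ 0.2129 -0.5607  0.2182] shift [ 3.76  -0.683 -0.318] turn [-3.000e-04  1.000e-04  1.902e-01] F [-0.5 -0.8  0.1] op 0.0929
```

Request:
move_arm(
  series=[
    [0.96, -0.93, -0.3, 0, 0, 0.041, 1],
    [0.96, -0.93, -0.3, 0, 0, 0.041, 1],
    [0.96, -0.93, -0.3, 0, 0, 0.041, 1],
  ],
)

```text
t: 0.55
tool_pos: [0.2704, -0.438, 0.2488]
orientation: [-3.12, -0.366, -0.001]
force: [0.6, -1.0, -0.4]
opening: 0.0928
```

Request:
move_arm(
  series=[
    [1, -0.88, 0, 0, 0, 0, 1],
    [1, -0.88, 0, 0, 0, 0, 1],
    [1, -0.88, 0, 0, 0, 0, 1],
  ],
)

```text
t: 0.85
tool_pos: [0.3478, -0.3287, 0.2489]
orientation: [3.12, 0.368, 0.001]
force: [0.7, -0.8, -0.1]
opening: 0.0927
```

Request:
move_arm(
  series=[
    [1, -0.88, 0, 0, 0, 0, 1],
    [1, -0.88, 0, 0, 0, 0, 1],
    [1, -0.88, 0, 0, 0, 0, 1],
  ],
)

```text
t: 1.15
tool_pos: [0.4247, -0.2197, 0.2488]
orientation: [-3.12, -0.369, -0.001]
force: [0.1, 0.1, -0.5]
opening: 0.0929
```

```bash
python3 - <<'E'
from h import *
j,r=np.load("fit.npy")
delta(jigpt(j,[.022,.067,.25]),tool_R(j[2]))
E
```

```text
t 1.15 pos [ 0.4247 -0.2197  0.2488] shift [ 1.326 -2.389 -0.011] turn [-0.0001 -0.0002  0.0005] F [ 0.1  0.1 -0.5] op 0.0929
```

Request:
move_arm(
  series=[
    [0.6, -1, 0, 0, 0, 0, 1],
    [0.6, -1, 0, 0, 0, 0, 1],
    [0.6, -1, 0, 0, 0, 0, 1],
  ],
)

```text
t: 1.45
tool_pos: [0.4594, -0.1072, 0.2487]
orientation: [-3.118, -0.372, -0.001]
force: [-0.7, -0.7, -0.6]
opening: 0.0928
```

Request:
move_arm(
  series=[
    [0.3, -0.9, 0, 0, 0, 0, 1],
    [0.3, -0.9, 0, 0, 0, 0, 1],
    [0.3, -0.9, 0, 0, 0, 0, 1],
    [0.3, -0.9, 0, 0, 0, 0, 1],
  ],
)

```text
t: 1.85
tool_pos: [0.4669, -0.0159, 0.2486]
orientation: [3.119, 0.371, -0.0]
force: [-0.8, -1.1, 0.4]
opening: 0.0929
```

```bash
python3 - <<'E'
from h import *
import pickle
j,r=np.load("fit.npy")
delta(jigpt(j,[.022,.067,.25]),tool_R(j[2]))
c=read_camera("wrist"); pickle.dump(c,open("w1.pkl","wb"))
cv2.imwrite("pics/w1.png",c["frame"][:,:,::-1])
M=cv2.Rodrigues(c["rvec"])[0]; print(-M.T@c["tvec"]); print(M)
E
```

```text
t 1.85 pos [ 0.4669 -0.0159  0.2486] shift [ 0.44  -0.504 -0.014] turn [0.0001 0.     0.001 ] F [-0.8 -1.1  0.4] op 0.0929
[ 0.53170656 -0.00087147  0.41417831]
[[ 2.35977974e-01 -9.71758386e-01 -1.88916007e-04]
 [-9.43056010e-01 -2.29054894e-01  2.41203686e-01]
 [-2.34434977e-01 -5.67405988e-02 -9.70474495e-01]]
```

View pics/w1.png

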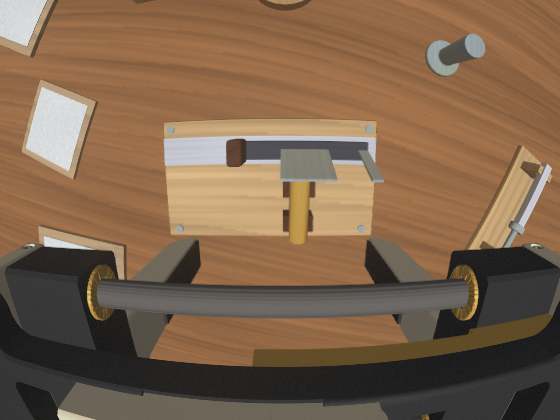

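The wrist view shows the whole jig: board corners at about (164,122), (377,121), (371,236) and (171,236), the fin at (236,152), and the plate covering the tube at (307,164).

```bash
cat >> h.py <<'E'
def fproj(c,P):
    return cv2.fisheye.projectPoints(np.array(P,float).reshape(-1,1,3),np.array(c["rvec"],float),np.array(c["tvec"],float),c["K"],np.zeros(4))[0].reshape(-1,2)
def fatz(c,u,v,z):
    p=cv2.fisheye.undistortPoints(np.array([[[u,v]]],float),c["K"],np.zeros(4)).ravel()
    M=cv2.Rodrigues(c["rvec"])[0]; o=-M.T@c["tvec"]; d=M.T@np.array([p[0],p[1],1]); return o+d*(z-o[2])/d[2]
def crop(im,x,y,w,h,k,f):
    cv2.imwrite(f,cv2.resize(im[y:y+h,x:x+w],None,fx=k,fy=k,interpolation=cv2.INTER_CUBIC))
E
python3 - <<'E'
from h import *
import pickle
c=pickle.load(open("w1.pkl","rb")); im=c["frame"][:,:,::-1]
crop(im,155,110,235,140,3.4,"pics/w1j.png")
crop(im,460,135,100,125,4.8,"pics/w1r.png")
crop(im,15,70,90,115,5,"pics/w1c.png")
E
```

```text
(no output)
```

View pics/w1j.png

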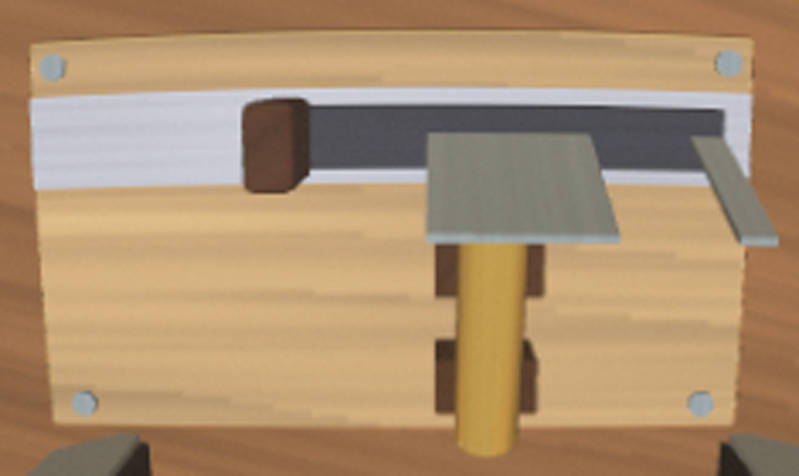

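View pics/w1r.png

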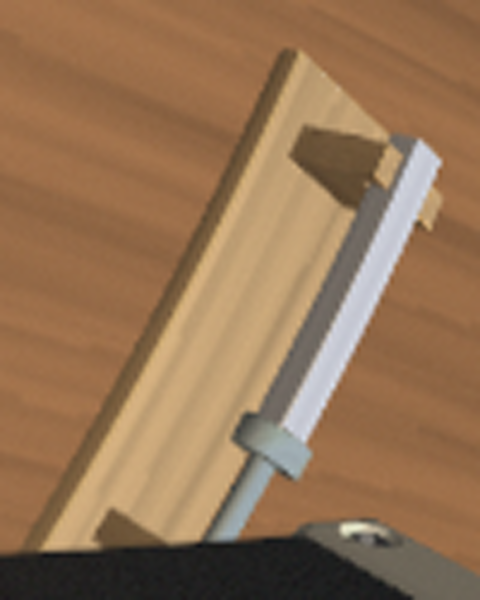

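View pics/w1c.png

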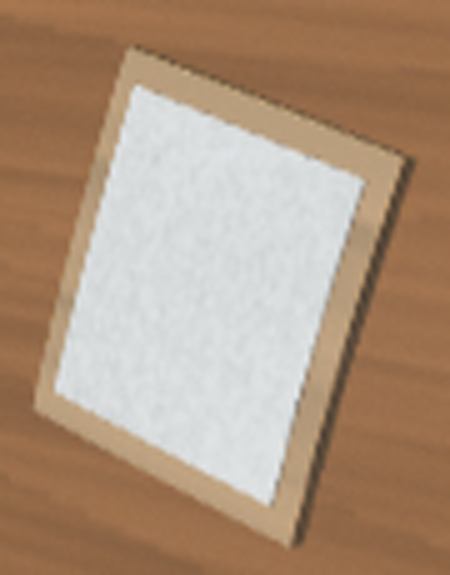

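```bash
python3 - <<'E'
from h import *
import pickle
from scipy.optimize import least_squares
c=pickle.load(open("w1.pkl","rb"))
f=lambda p,k,ox,oy:[(p[0]+.5)/k-.5+ox,(p[1]+.5)/k-.5+oy]
C=np.array([[60,170,14],[60,-100,14],[-90,-100,14],[-90,170,14]])/1000
ob=np.array([f(p,3.4,155,110) for p in [(31,45),(752,40),(736,426),(54,422)]])
T=lambda j,P:np.array([jigpt(j,p) for p in P])
j0,_=np.load("fit.npy")
g=lambda j:(fproj(c,T(j,C))-ob).ravel()
r=least_squares(g,j0); j=r.x; print(j,np.round(r.fun,2)); np.save("jig.npy",j)
M=lambda P:(fproj(c,T(j,P))-[155,110])*3.4
for q in [0,.005,.01]:
    y=.067+q; print(q,"fin top",np.round(M([[.036,y+.008,.084],[.036,y-.008,.084],[.008,y-.008,.084],[.008,y+.008,.084]])).tolist(), "wide plate L edge top", np.round(M([[.0,y-.048,.102]])))
a=np.deg2rad(20); print("tube back",M([[-.085*np.cos(a),0,.082-.085*np.sin(a)]]))
p=fatz(c,*f((271,146),3.4,155,110),.084); print("fin top c world",p,"jig",jigpt([0,0,-j[2]],p-[j[0],j[1],0]))
q=np.array([fatz(c,*f(p,5,15,70),.009) for p in [(135,87),(365,180),(272,505),(55,395)]])
print("card",q.mean(0),np.linalg.norm(q-np.roll(q,1,0),axis=1)); np.save("card.npy",q.mean(0))
E
```

```text
[ 0.49157836 -0.02941584  0.23768341] [-0.71 -0.76  1.1  -0.67 -0.01  0.51 -0.49  1.16]
0 fin top [[243.0, 102.0], [296.0, 101.0], [298.0, 194.0], [245.0, 194.0]] wide plate L edge top [[430. 228.]]
0.005 fin top [[227.0, 102.0], [280.0, 101.0], [281.0, 194.0], [229.0, 194.0]] wide plate L edge top [[413. 228.]]
0.01 fin top [[211.0, 103.0], [263.0, 101.0], [265.0, 194.0], [213.0, 195.0]] wide plate L edge top [[395. 228.]]
tube back [[485.55730917 437.03775525]]
fin top c world [0.49799484 0.04127562 0.084     ] jig [0.02288052 0.06719327 0.084     ]
card [0.47407759 0.33242811 0.009     ] [0.10028092 0.09981499 0.09941767 0.09952566]
```

```bash
python3 - <<'E'
from h import *
j=np.load("jig.npy")
delta(jigpt(j,[.022,.067,.13]),tool_R(j[2]))
E
```

```text
t 1.90 pos [ 0.4669 -0.0169  0.2486] shift [ 0.43  -0.491  1.186] turn [ 0.0001  0.0001 -0.0008] F [ 0.2 -0.2 -0.3] op 0.0927
```

Request:
move_arm(
  series=[
    [0.43, -0.49, 0, 0, 0, 0, -0.05],
    [0.43, -0.49, 0.3, 0, 0, 0, -0.05],
    [0.43, -0.49, 0.7, 0, 0, 0, -0.05],
    [0.43, -0.49, 0.9, 0, 0, 0, -0.05],
    [0.43, -0.49, 0.9, 0, 0, 0, -0.05],
    [0.43, -0.49, 0.9, 0, 0, 0, -0.05],
  ],
)

```text
t: 2.5
tool_pos: [0.4976, 0.0397, 0.1591]
orientation: [3.12, 0.364, -0.0]
force: [0.3, 0.2, 0.4]
opening: 0.0497
```

```bash
python3 - <<'E'
from h import *
j=np.load("jig.npy")
delta(jigpt(j,[.022,.067,.055]),tool_R(j[2]))
c=read_camera("wrist"); cv2.imwrite("pics/w2.png",c["frame"][:,:,::-1])
E
```

```text
t 2.50 pos [0.4976 0.0397 0.1591] shift [-0.    -0.013  1.041] turn [ 0.      0.0001 -0.0018] F [0.3 0.2 0.4] op 0.0497
```

View pics/w2.png

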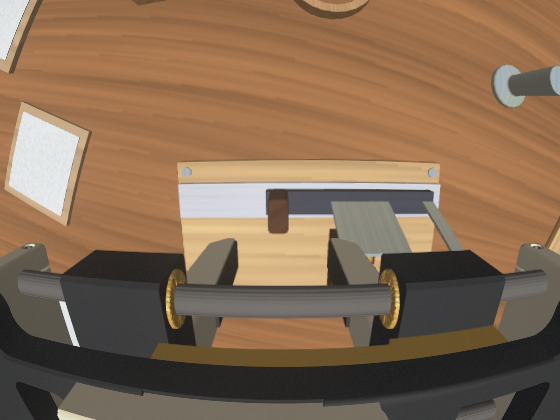

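The fin at (278,212) lies between the fingers, and the plate edge at (333,205) clears the right finger. I'll go down now.

Request:
move_arm(
  series=[
    [0, -0.01, 0.2, 0, 0, -0.002, -0.05],
    [0, -0.01, 0.4, 0, 0, -0.002, -0.05],
    [0, -0.01, 0.6, 0, 0, -0.002, -0.05],
    [0, -0.01, 0.8, 0, 0, -0.002, -0.05],
    [0, -0.01, 0.95, 0, 0, -0.002, -0.05],
    [0, -0.01, 1, 0, 0, -0.002, -0.05],
    [0, -0.01, 1, 0, 0, -0.002, -0.05],
  ],
)

```text
t: 3.25
tool_pos: [0.4979, 0.0416, 0.0596]
orientation: [3.119, 0.376, 0.002]
force: [0.9, -0.1, 0.4]
opening: 0.0443
```

Request:
move_arm(
  series=[
    [0, 0, 0.04, 0, 0, 0, -0.4],
    [0, 0, 0.04, 0, 0, 0, -1],
    [0, 0, 0.04, 0, 0, 0, -1],
    [0, 0, 0.04, 0, 0, 0, -1],
    [0, 0, 0.04, 0, 0, 0, -1],
    [0, 0, 0.04, 0, 0, 0, -1],
    [0, 0, 0.04, 0, 0, 0, -1],
    [0, 0, 0.04, 0, 0, 0, -1],
  ],
  squeeze=15,
)

```text
t: 4.05
tool_pos: [0.4975, 0.0421, 0.0551]
orientation: [-3.119, -0.377, -0.001]
force: [-0.7, 1.1, 5.2]
opening: 0.016
```

```bash
python3 - <<'E'
from h import *
j=np.load("jig.npy")
s=read_state(); p=s["tool_pos"]; print("jig",jigpt([0,0,-j[2]],p-[j[0],j[1],0]))
delta(jigpt(j,[.022,.122,.055]),tool_R(j[2]))
c=read_camera("wrist"); cv2.imwrite("pics/w3.png",c["frame"][:,:,::-1])
E
```

```text
jig [0.02262428 0.06806876 0.05510812]
t 4.05 pos [0.4975 0.0421 0.0551] shift [-0.005 -0.539  0.001] turn [ 0.     -0.0002  0.0008] F [-0.7  1.1  5.2] op 0.0160
```

View pics/w3.png

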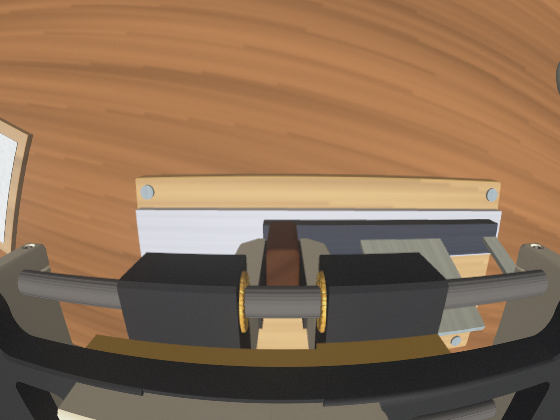

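The fin is gripped, with the opening at 16 mm. I'll slide it 54 mm towards the jig's +y.

Request:
move_arm(
  series=[
    [0, -0.08, 0, 0, 0, 0, -1],
    [0, -0.18, 0, 0, 0, 0, -1],
    [0, -0.3, 0, 0, 0, 0, -1],
    [0, -0.4, 0, 0, 0, 0, -1],
    [0, -0.48, 0, 0, 0, 0, -1],
    [0, -0.54, 0, 0, 0, 0, -1],
    [0, -0.54, 0, 0, 0, 0, -1],
    [0, -0.54, 0, 0, 0, 0, -1],
  ],
)

```text
t: 4.9
tool_pos: [0.4847, 0.0954, 0.0551]
orientation: [-3.118, -0.377, -0.002]
force: [0.6, 2.2, 6.4]
opening: 0.016
```

```bash
python3 - <<'E'
from h import *
j=np.load("jig.npy")
s=read_state(); p=s["tool_pos"]; print("jig",jigpt([0,0,-j[2]],p-[j[0],j[1],0]))
delta(jigpt(j,[.022,.122,.055]),tool_R(j[2]))
c=read_camera("wrist"); crop(c["frame"][:,:,::-1],230,170,330,200,2.4,"pics/w4.png")
c=read_camera("scene"); crop(c["frame"][:,:,::-1],200,190,130,80,6,"pics/s4.png")
E
```

```text
jig [0.02266706 0.12295674 0.05511185]
t 4.90 pos [0.4847 0.0954 0.0551] shift [-0.007  0.01   0.001] turn [-0.0001 -0.0004  0.001 ] F [0.6 2.2 6.4] op 0.0160
```

View pics/w4.png

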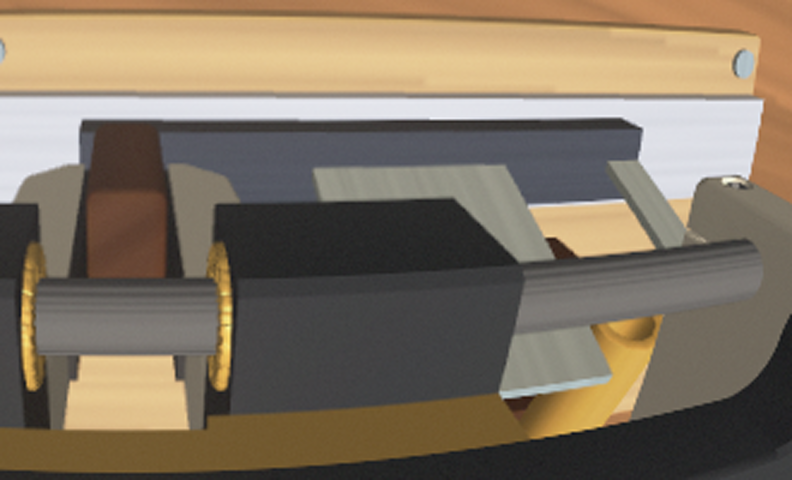

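View pics/s4.png

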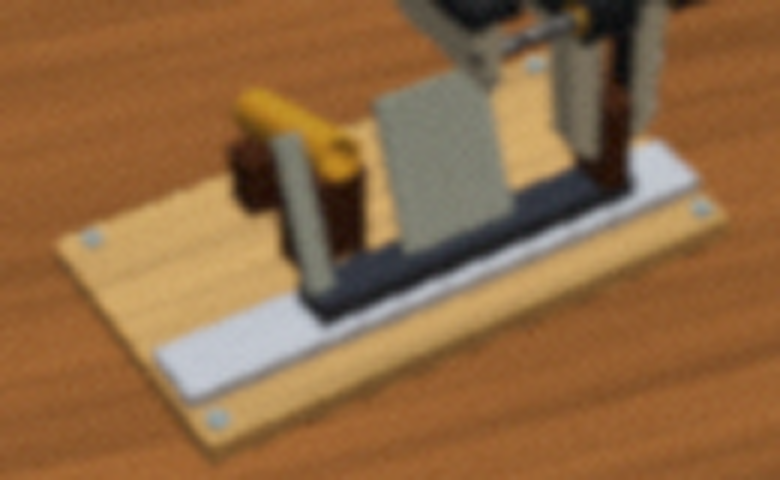

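The mouth now shows in the window at (343,155). I'll let go, rise and check it from above.

Request:
move_arm(
  series=[
    [0, 0, 0, 0, 0, 0, -0.3],
    [0, 0, 0, 0, 0, 0, -0.1],
    [0, 0, 0, 0, 0, 0, -0.1],
    [0, 0, 0, 0, 0, 0, -0.1],
    [0, 0, 0, 0, 0, 0, -0.1],
  ],
)

```text
t: 5.5
tool_pos: [0.4841, 0.0944, 0.0544]
orientation: [3.119, 0.376, -0.001]
force: [-0.0, -0.1, 0.3]
opening: 0.0418
```

Request:
move_arm(
  series=[
    [0, 0, -0.3, 0, 0, 0, -0.1],
    [0, 0, -0.6, 0, 0, 0, -0.1],
    [0, 0, -1, 0, 0, 0, -0.1],
    [0, 0, -1, 0, 0, 0, -0.1],
  ],
)

```text
t: 5.9
tool_pos: [0.488, 0.0947, 0.1609]
orientation: [3.119, 0.376, 0.015]
force: [0.1, -0.2, 0.6]
opening: 0.042
```

Request:
move_arm(
  series=[
    [0, 0.5, -1, 0, 0, 0, 1],
    [0, 1, -1, 0, 0, 0, 1],
    [0, 1, -1, 0, 0, 0, 1],
    [0, 1, -1, 0, 0, 0, 1],
    [0, 1, -1, 0, 0, 0, 1],
  ],
)

```text
t: 6.4
tool_pos: [0.5084, -0.0033, 0.2545]
orientation: [-3.119, -0.373, -0.001]
force: [-0.1, 0.4, 0.1]
opening: 0.0774
```

```bash
python3 - <<'E'
from h import *
import pickle
c=read_camera("wrist"); pickle.dump(c,open("w5.pkl","wb"));cv2.imwrite("pics/w5.png",c["frame"][:,:,::-1]); crop(c["frame"][:,:,::-1],155,100,235,140,3.4,"pics/w5j.png")
s=read_state(); print(s["tool_pos"],s["opening"])
E
```

```text
[ 0.50763724 -0.00242493  0.25344249] 0.08115371955001446
```

View pics/w5.png

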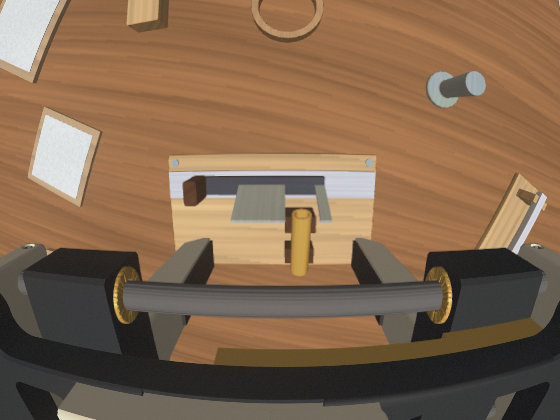

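View pics/w5j.png

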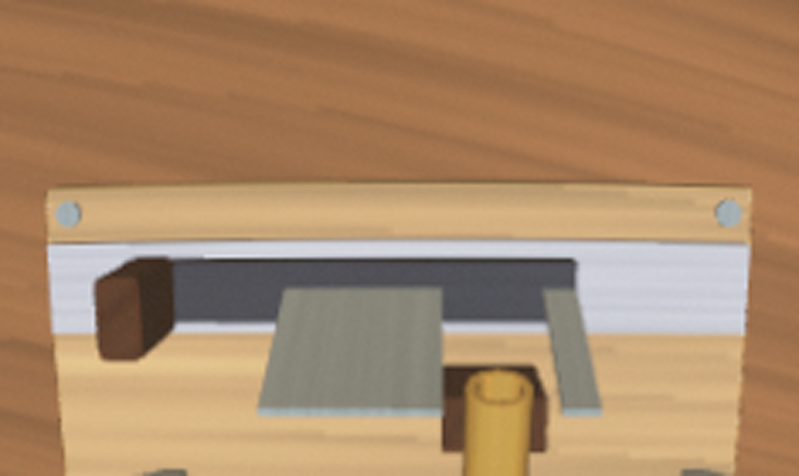

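```bash
python3 - <<'E'
from h import *
import pickle
c=pickle.load(open("w5.pkl","rb")); j=np.load("jig.npy"); k=3.4
f=lambda p:[(p[0]+.5)/k-.5+155,(p[1]+.5)/k-.5+100]
J=lambda p: np.round(jigpt([0,0,-j[2]],p-[j[0],j[1],0])*1000,1)
print("corner",J(fatz(c,*f((47,190)),.014)),J(fatz(c,*f((752,187)),.014)))
print("mouth",J(fatz(c,*f((499,387)),.082)))
for p in [(442,408),(562,408)]: print("win",J(fatz(c,*f(p),.102)))
print((fproj(c,[jigpt(j,[0,0,.082])])-[155,100])*k)
# tube axis points: back-end centre
print("card",[fatz(c,62,153,.009)])
np.set_printoptions(precision=4,suppress=True)
r=np.load("fit.npy")[1]
delta(jigpt(r,[.05,0,.25]),tool_R(r[2]))
E
```

```text
corner [ 59.5 168.8  14. ] [ 60.1 -98.9  14. ]
mouth [ 0.1  0.2 82. ]
win [ -1.1  18.4 102. ]
win [ -1.1 -17.7 102. ]
[[498.50315144 386.17785754]]
card [array([0.47957753, 0.32709481, 0.009     ])]
t 6.45 pos [ 0.5076 -0.0024  0.2534] shift [-0.54   3.584  0.032] turn [-0.0002  0.0005  0.1509] F [0.5 0.6 0. ] op 0.0812
```

The window is centred within about 0.5 mm and the jig pose checks out. Next is the rod.

Request:
move_arm(
  series=[
    [-0.3, 0.96, 0, 0, 0, 0.05, 1],
    [-0.3, 0.96, 0, 0, 0, 0.05, 1],
    [-0.3, 0.96, 0, 0, 0, 0.05, 1],
  ],
)

```text
t: 6.75
tool_pos: [0.5004, -0.1063, 0.2524]
orientation: [3.138, 0.125, -0.005]
force: [-1.0, 0.8, 0.2]
opening: 0.0923
```

Request:
move_arm(
  series=[
    [-0.2, 0.98, 0, 0, 0, 0.05, 1],
    [-0.2, 0.98, 0, 0, 0, 0.1, 1],
    [-0.2, 0.98, 0, 0, 0, 0.1, 1],
  ],
)

```text
t: 7.05
tool_pos: [0.4885, -0.2054, 0.2525]
orientation: [3.119, -0.375, -0.005]
force: [-0.5, 0.6, -0.8]
opening: 0.0928
```

```bash
python3 - <<'E'
from h import *
r=np.load("fit.npy")[1]
delta(jigpt(r,[-.02,0,.25]),tool_R(r[2]))
E
```

```text
t 7.05 pos [ 0.4885 -0.2054  0.2525] shift [0.176 1.416 0.026] turn [ 0.0003  0.001  -0.0015] F [-0.5  0.6 -0.8] op 0.0928
```

Request:
move_arm(
  series=[
    [0.05, 0.5, 0, 0, 0, 0, 1],
    [0.1, 0.95, 0, 0, 0, 0, 1],
    [0.1, 0.95, 0, 0, 0, 0, 1],
    [0.1, 0.95, 0, 0, 0, 0, 1],
  ],
)

```text
t: 7.45
tool_pos: [0.4779, -0.2958, 0.2529]
orientation: [-3.118, 0.361, 0.004]
force: [0.3, -0.3, -0.9]
opening: 0.0927
```

Request:
move_arm(
  series=[
    [0, 0.45, 0, 0, 0, 0, 1],
    [0, 0.45, 0, 0, 0, 0, 1],
    [0, 0.45, 0, 0, 0, 0, 1],
  ],
)

```text
t: 7.75
tool_pos: [0.4681, -0.3393, 0.2539]
orientation: [-3.119, 0.36, 0.001]
force: [-0.1, 1.2, -0.6]
opening: 0.093
```

```bash
python3 - <<'E'
from h import *
import pickle
r=np.load("fit.npy")[1]
c=read_camera("wrist"); pickle.dump(c,open("w6.pkl","wb"));cv2.imwrite("pics/w6.png",c["frame"][:,:,::-1]); crop(c["frame"][:,:,::-1],220,80,130,170,4.5,"pics/w6r.png")
delta(jigpt(r,[-.02,0,.25]),tool_R(r[2]))
E
```

```text
t 7.80 pos [ 0.4683 -0.339   0.2541] shift [0.056 0.071 0.041] turn [-0.0004  0.0002  0.0017] F [-0.5  0.2 -0.9] op 0.0931
```

View pics/w6.png

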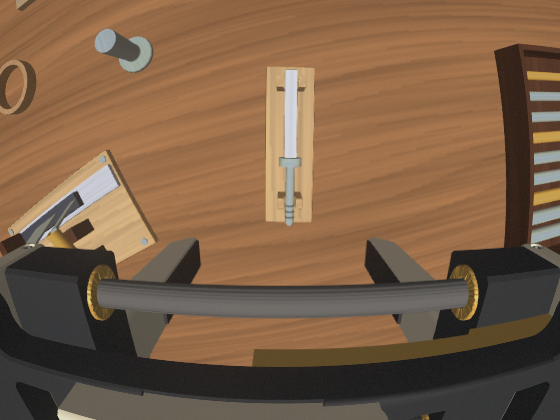

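View pics/w6r.png

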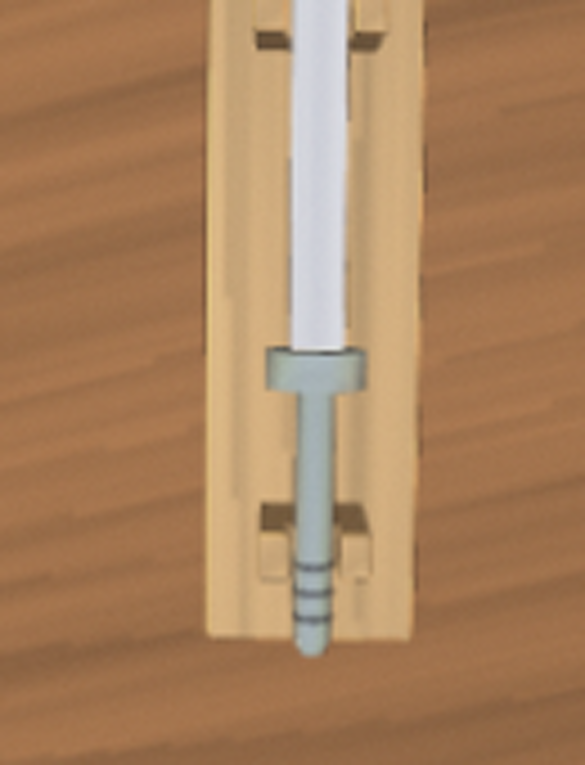

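```bash
python3 - <<'E'
from h import *
import pickle
from scipy.optimize import least_squares
c=pickle.load(open("w6.pkl","rb")); k=4.5
f=lambda p:[(p[0]+.5)/k-.5+220,(p[1]+.5)/k-.5+80]
P=np.array([[-.07,0,.05],[0,0,.063],[.010,0,.060],[.11,0,.057]])
ob=np.array([f((312,656)),f((316,392)),f((319,348)),[291.3,69]])
g=lambda j:(fproj(c,[jigpt(j,p) for p in P])-ob).ravel()
r=least_squares(g,np.load("fit.npy")[1]); print(r.x,np.round(r.fun,2)); np.save("rod.npy",r.x)
r=r.x
delta(jigpt(r,[.05,0,.031]),tool_R(r[2]))
E
```

```text
[ 0.49099801 -0.35367934 -0.24016602] [-0.03 -0.76  0.3   0.29 -0.29  0.8   0.01 -0.42]
t 7.80 pos [ 0.4683 -0.339   0.2541] shift [0.756 0.1   2.23 ] turn [-0.0004  0.0002  0.0034] F [-0.5  0.2 -0.9] op 0.0931
```

Request:
move_arm(
  series=[
    [0.4, 0.05, 0.3, 0, 0, 0.003, 0],
    [0.75, 0.1, 0.6, 0, 0, 0.003, 0],
    [0.75, 0.1, 1, 0, 0, 0.003, 0],
    [0.75, 0.1, 1, 0, 0, 0.003, 0],
    [0.75, 0.1, 1, 0, 0, 0.003, 0],
  ],
)

```text
t: 8.3
tool_pos: [0.5382, -0.3658, 0.1543]
orientation: [-3.118, 0.374, 0.003]
force: [-0.6, -0.2, 1.0]
opening: 0.0573
```

```bash
python3 - <<'E'
from h import *
r=np.load("rod.npy")
delta(jigpt(r,[.05,0,.031]),tool_R(r[2]))
E
```

```text
t 8.30 pos [ 0.5382 -0.3658  0.1543] shift [ 0.015 -0.004  1.233] turn [-0.0005  0.0008  0.0005] F [-0.6 -0.2  1. ] op 0.0573
```

Request:
move_arm(
  series=[
    [0.015, 0, 0.3, 0, 0, 0, 0],
    [0.015, 0, 0.6, 0, 0, 0, 0],
    [0.015, 0, 0.8, 0, 0, 0, 0],
    [0.015, 0, 0.95, 0, 0, 0, 0],
    [0.015, 0, 0.95, 0, 0, 0, 0],
  ],
)

```text
t: 8.8
tool_pos: [0.5397, -0.3678, 0.06]
orientation: [-3.119, 0.376, 0.0]
force: [-0.5, -0.4, -0.8]
opening: 0.0467
```

```bash
python3 - <<'E'
from h import *
r=np.load("rod.npy")
delta(jigpt(r,[.05,0,.031]),tool_R(r[2]))
c=read_camera("wrist");cv2.imwrite("pics/w7.png",c["frame"][:,:,::-1])
E
```

```text
t 8.80 pos [ 0.5397 -0.3678  0.06  ] shift [-0.007 -0.021  0.29 ] turn [-0.0001  0.0001 -0.    ] F [-0.5 -0.4 -0.8] op 0.0467
```

View pics/w7.png

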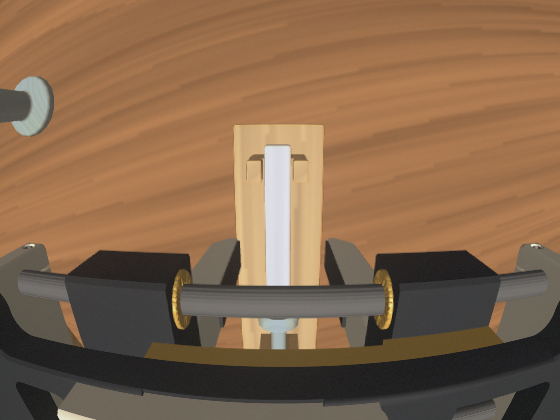

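The handle at (278,220) sits between the fingers, about 2 mm left of centre. I'll correct that, go down and grip.

Request:
move_arm(
  series=[
    [-0.007, -0.02, 0.1, 0, 0, 0, 0],
    [-0.007, -0.02, 0.2, 0, 0, 0, 0],
    [-0.007, -0.02, 0.29, 0, 0, 0, 0],
    [-0.007, -0.02, 0.29, 0, 0, 0, 0],
    [-0.007, -0.02, 0.29, 0, 0, 0, 0],
  ],
)

```text
t: 9.35
tool_pos: [0.5394, -0.366, 0.0301]
orientation: [-3.118, 0.377, 0.001]
force: [0.4, 0.4, 0.3]
opening: 0.0464
```

```bash
python3 - <<'E'
from h import *
r=np.load("rod.npy")
delta(jigpt(r,[.05,0,.031]),tool_R(r[2]))
E
```

```text
t 9.35 pos [ 0.5394 -0.366   0.0301] shift [ 0.001 -0.004 -0.009] turn [-0.0001  0.0003 -0.0001] F [0.4 0.4 0.3] op 0.0464
```

Request:
move_arm(
  series=[
    [0, 0, 0, 0, 0, 0, -1],
    [0, 0, 0, 0, 0, 0, -1],
    [0, 0, 0, 0, 0, 0, -1],
    [0, 0, 0, 0, 0, 0, -1],
    [0, 0, 0, 0, 0, 0, -1],
    [0, 0, 0, 0, 0, 0, -1],
    [0, 0, 0, 0, 0, 0, -1],
    [0, 0, 0, 0, 0, 0, -1],
  ],
  squeeze=35,
)

```text
t: 10.15
tool_pos: [0.5398, -0.3662, 0.0308]
orientation: [3.119, -0.377, 0.0]
force: [0.4, 1.0, 2.0]
opening: 0.0136
```

```bash
python3 - <<'E'
from h import *
r=np.load("rod.npy")
delta(jigpt(r,[.05,0,.031]),tool_R(r[2]))
E
```

```text
t 10.15 pos [ 0.5398 -0.3662  0.0308] shift [-0.004 -0.006 -0.002] turn [ 0.     -0.0001 -0.0001] F [0.4 1.  2. ] op 0.0136
```

Request:
move_arm(
  series=[
    [0, 0, -0.15, 0, 0, 0, -1],
    [0, 0, -0.4, 0, 0, 0, -1],
    [0, 0, -0.7, 0, 0, 0, -1],
    [0, 0, -1, 0, 0, 0, -1],
    [0, 0, -1, 0, 0, 0, -1],
  ],
)

```text
t: 10.65
tool_pos: [0.5424, -0.3684, 0.1375]
orientation: [3.114, -0.376, 0.013]
force: [0.2, -0.0, -1.1]
opening: 0.0141
```

Request:
move_arm(
  series=[
    [0, 0, -0.4, 0, 0, 0, -1],
    [0, 0, -0.8, 0, 0, 0, -1],
    [0, 0, -1, 0, 0, 0, -1],
    [0, 0, -1, 0, 0, 0, -1],
  ],
)

```text
t: 11.05
tool_pos: [0.5412, -0.3674, 0.2349]
orientation: [3.115, -0.376, 0.009]
force: [0.5, -0.1, -1.3]
opening: 0.0138
```

```bash
python3 - <<'E'
from h import *
import pickle
j=np.load("jig.npy")
a=np.deg2rad(20)
tc=np.array([jigpt([0,0,j[2]],[np.cos(a),0,np.sin(a)])]).ravel()
mouth=jigpt(j,[0,0,.082])
Rg=tool_R(j[2],a)
# rod origin in tool frame when grasped: (-.05,0,-.019)
for s in [.09,.05,0]:
    ro=mouth+tc*s; pos=ro-Rg@np.array([-.05,0,-.019]); print(s,pos); delta(pos,Rg)
c=read_camera("wrist");cv2.imwrite("pics/w8.png",c["frame"][:,:,::-1]);pickle.dump(c,open("w8.pkl","wb"))
c=read_camera("scene");pickle.dump(c,open("s8.pkl","wb"));crop(c["frame"][:,:,::-1],60,120,130,110,6,"pics/s8.png")
c=read_camera("top");pickle.dump(c,open("t8.pkl","wb"));crop(c["frame"][:,:,::-1],380,140,130,120,6,"pics/t8.png")
E
```

```text
0.09 [0.62575242 0.00308954 0.11202866]
t 11.05 pos [ 0.5412 -0.3674  0.2349] shift [-0.068 -3.803  1.217] turn [ 0.0279  0.1073 -0.1504] F [ 0.5 -0.1 -1.3] op 0.0138
0.05 [ 0.58922146 -0.00576055  0.09834785]
t 11.05 pos [ 0.5412 -0.3674  0.2349] shift [-0.402 -3.63   1.353] turn [ 0.0279  0.1073 -0.1504] F [ 0.5 -0.1 -1.3] op 0.0138
0 [ 0.54355775 -0.01682317  0.08124685]
t 11.05 pos [ 0.5412 -0.3674  0.2349] shift [-0.821 -3.415  1.522] turn [ 0.0279  0.1073 -0.1504] F [ 0.5 -0.1 -1.3] op 0.0138
```

View pics/w8.png

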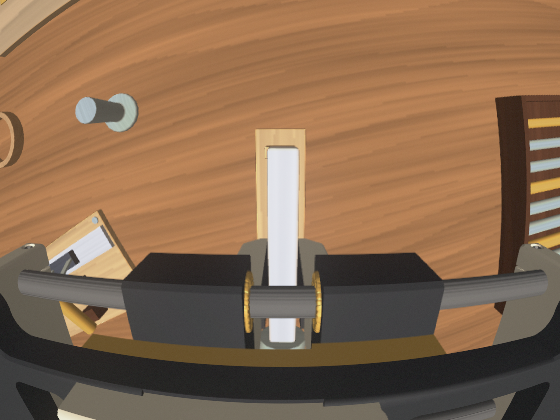

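View pics/s8.png

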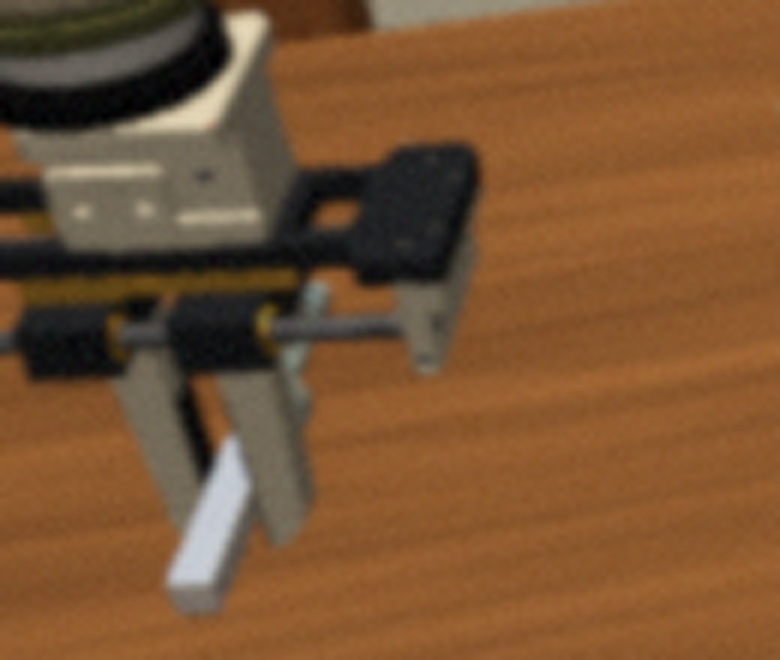

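View pics/t8.png

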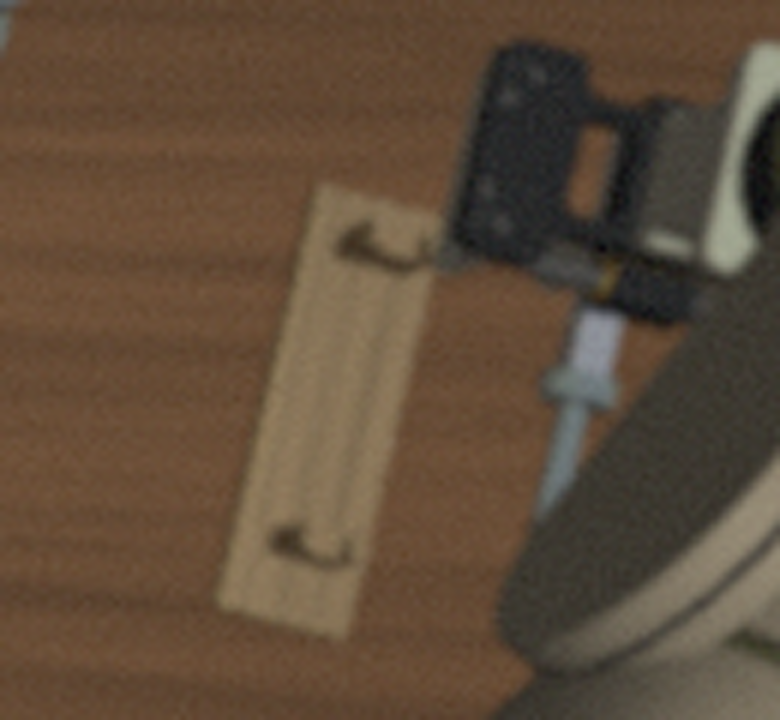

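The rod is held and clear of the cradle. Next I'll compare the in-hand pose with the model.

```bash
cat >> h.py <<'E'
def rodpts(s,P,g=(-.05,0,-.019)):
    R0=R.from_rotvec(s["orientation"]); return s["tool_pos"]+R0.apply(np.array(P)+np.array(g))
E
python3 - <<'E'
from h import *
import pickle
s=read_state(); np.set_printoptions(precision=1,suppress=True)
sc,t,w=[pickle.load(open(f,"rb")) for f in ["s8.pkl","t8.pkl","w8.pkl"]]
# top face (tool -z) end edge, lower end
P=[[.11,-.007,-.007],[.11,.007,-.007],[.11,-.007,.007],[.11,.007,.007],[-.07,0,0],[0,0,0]]
W=rodpts(s,P); print("scene",((proj(sc,W)-[60,120])*6).tolist())
print("top",((proj(t,W)-[380,140])*6).tolist())
print("wrist",fproj(w,W).tolist())
print(rodpts(s,[[-.07,0,0],[.11,0,0]])*1000)
E
```

```text
scene [[216.26453753103658, 587.4361666615289], [170.4899824402508, 589.942274656198], [228.2154457703311, 620.7674290490263], [182.96497310116155, 623.2956258748259], [321.27518563372314, 291.78293041965645], [278.50061069688513, 401.9933385318676]]
top [[633.4606476594872, 103.731026325291], [671.314740531568, 113.76120549275561], [614.1997756546264, 112.33104678290925], [651.4764940774312, 122.21299337260552], [532.8519514213112, 590.769791270403], [575.961790542088, 403.00372828722317]]
wrist [[262.8099670575318, 150.29225329477632], [293.88703935266204, 150.28302820579543], [264.40227757430273, 148.74998744665695], [292.7953315134689, 148.74359527811242], [279.35129905281724, 420.2400408008932], [278.9268415183897, 345.2210299309666]]
[[ 422.4 -337.   247.4]
 [ 597.2 -379.9  246.9]]
```

```bash
python3 - <<'E'
from h import *
import pickle
w=pickle.load(open("w8.pkl","rb")); crop(w["frame"][:,:,::-1],235,120,95,240,3.3,"pics/w8z.png")
M=cv2.Rodrigues(w["rvec"])[0]; s=read_state()
print("depth end",(M@rodpts(s,[[.11,0,-.007]])[0]+w["tvec"]),"collar",(M@rodpts(s,[[.01,0,-.0]])[0]+w["tvec"]))
R0=R.from_rotvec(s["orientation"]).as_matrix(); print("cam axes in tool\n",np.round(M@R0,4),"cam origin in tool",np.round(R0.T@(-M.T@w["tvec"]-s["tool_pos"]),4))
E
```

```text
depth end [-0.00175762 -0.02643218  0.14477525] collar [-0.00190973  0.06919188  0.1748587 ]
cam axes in tool
 [[ 1.300e-03  1.000e+00 -3.000e-03]
 [-9.725e-01  6.000e-04 -2.328e-01]
 [-2.328e-01  3.200e-03  9.725e-01]] cam origin in tool [ 0.068   0.0013 -0.173 ]
```

View pics/w8z.png

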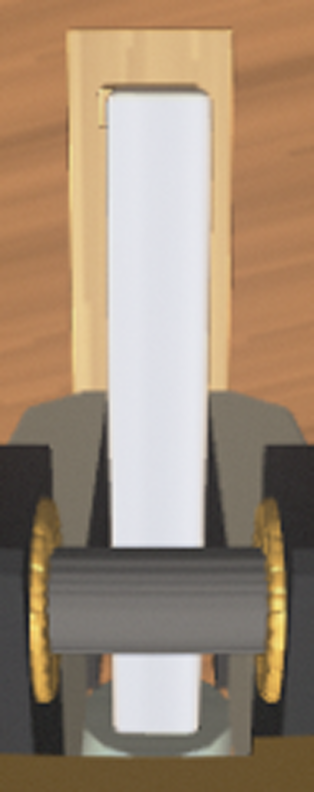

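```bash
cat >> h.py <<'E'
J2=np.array([.4911,-.0276,.2365])
def ins(s_,up=0,j=J2,lat=0,dz=0,g=(-.05,0,-.019)):
    a=np.deg2rad(20); Rg=tool_R(j[2],a)
    ro=jigpt(j,[s_*np.cos(a),lat,.082+s_*np.sin(a)+up+dz]); return ro-Rg@np.array(g),Rg
E
python3 - <<'E'
from h import *
delta(*ins(.11,.10))
d=__import__("pickle").load(open("cams.pkl","rb"))["top"]
for p in [(374,145),(289,125),(222,130)]: print(atz(d,*p,.0))
E
```

```text
t 11.20 pos [ 0.5389 -0.3655  0.2281] shift [ 0.125 -3.888  0.097] turn [ 0.0259  0.1098 -0.1504] F [-0.7  0.1 -1.8] op 0.0138
[ 0.68662516 -0.19144668  0.        ]
[0.73771489 0.04680357 0.        ]
[0.71867448 0.23396214 0.        ]
```

Request:
move_arm(
  series=[
    [0, -0.5, 0, 0, 0, 0, -1],
    [0, -1, 0, 0, 0, 0, -1],
    [0, -1, 0, 0, 0, 0, -1],
  ],
)

```text
t: 11.5
tool_pos: [0.5638, -0.2629, 0.2275]
orientation: [-3.116, 0.369, 0.006]
force: [0.6, 0.2, -2.4]
opening: 0.0133
```

Request:
move_arm(
  series=[
    [0, -0.5, 0, 0.005, 0.03, -0.04, -1],
    [0, -1, 0, 0.013, 0.06, -0.08, -1],
    [0, -1, 0, 0.026, 0.11, -0.15, -1],
    [0, -1, 0, 0.026, 0.11, -0.15, -1],
  ],
)

```text
t: 11.9
tool_pos: [0.5867, -0.1693, 0.228]
orientation: [-3.031, -0.371, -0.54]
force: [-0.4, -1.1, -2.0]
opening: 0.0138
```

```bash
python3 - <<'E'
from h import *
delta(*ins(.11,.10))
E
```

```text
t 11.90 pos [ 0.5867 -0.1693  0.228 ] shift [ 0.892 -1.595  0.422] turn [-0.0002 -0.0011  0.0023] F [-0.4 -1.1 -2. ] op 0.0138
```

Request:
move_arm(
  series=[
    [0.2, -0.4, 0, 0, 0, 0, -1],
    [0.45, -0.8, 0.1, 0, 0, 0, -1],
    [0.45, -0.8, 0.2, 0, 0, 0, -1],
  ],
)

```text
t: 12.2
tool_pos: [0.6168, -0.0785, 0.2263]
orientation: [-3.031, -0.364, -0.539]
force: [0.0, -0.1, -2.6]
opening: 0.014
```

Request:
move_arm(
  series=[
    [0.2, -0.4, 0.1, 0, 0, 0, -1],
    [0.44, -0.75, 0.22, 0, 0, 0, -1],
    [0.44, -0.75, 0.22, 0, 0, 0, -1],
    [0.44, -0.75, 0.22, 0, 0, 0, -1],
  ],
)

```text
t: 12.6
tool_pos: [0.6453, 0.0025, 0.2185]
orientation: [-3.034, -0.363, -0.533]
force: [-0.4, -1.1, -2.0]
opening: 0.0134
```

```bash
python3 - <<'E'
from h import *
delta(*ins(.11,.05))
c=read_camera("scene");crop(c["frame"][:,:,::-1],200,150,130,100,6,"pics/s9.png")
E
```

```text
t 12.60 pos [0.6453 0.0025 0.2185] shift [-0.17  -0.07   0.466] turn [0.0002 0.0005 0.0005] F [-0.4 -1.1 -2. ] op 0.0134
```

View pics/s9.png

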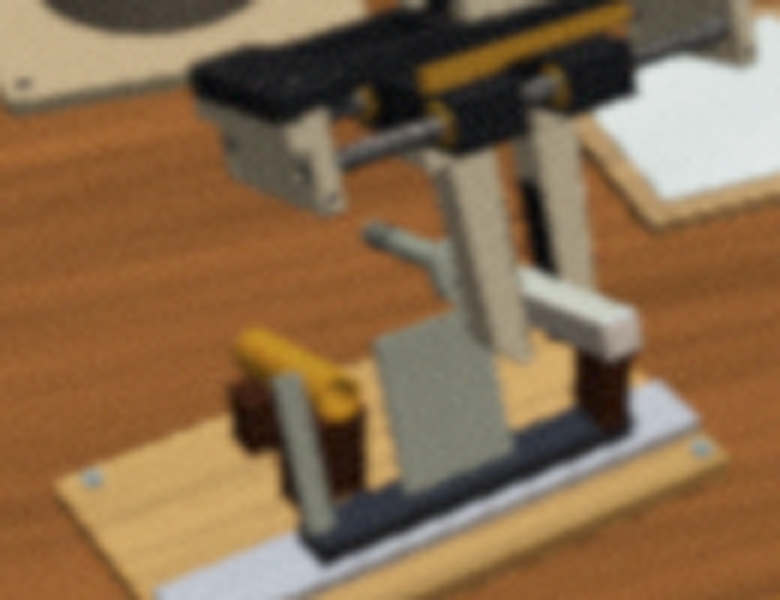

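The rod is held above the jig, parallel to the tube, with its tip at (375,235). I'll bring it down to the tube axis in front of the window.

Request:
move_arm(
  series=[
    [-0.08, -0.04, 0.2, 0, 0, 0, -1],
    [-0.17, -0.07, 0.46, 0, 0, 0, -1],
    [-0.17, -0.07, 0.46, 0, 0, 0, -1],
    [-0.17, -0.07, 0.46, 0, 0, 0, -1],
  ],
)

```text
t: 13.05
tool_pos: [0.6439, 0.0071, 0.1717]
orientation: [-3.035, -0.357, -0.536]
force: [0.2, -0.3, -0.9]
opening: 0.0136
```

```bash
python3 - <<'E'
from h import *
delta(*ins(.11,0))
E
```

```text
t 13.05 pos [0.6439 0.0071 0.1717] shift [-0.179 -0.022  0.496] turn [ 0.0007 -0.0002 -0.0006] F [ 0.2 -0.3 -0.9] op 0.0136
```

Request:
move_arm(
  series=[
    [-0.09, -0.01, 0.25, 0, 0, 0, -1],
    [-0.18, -0.02, 0.5, 0, 0, 0, -1],
    [-0.18, -0.02, 0.5, 0, 0, 0, -1],
    [-0.18, -0.02, 0.5, 0, 0, 0, -1],
    [-0.18, -0.02, 0.5, 0, 0, 0, -1],
  ],
)

```text
t: 13.55
tool_pos: [0.6463, 0.0097, 0.1224]
orientation: [-3.034, -0.359, -0.545]
force: [-0.1, 0.7, -2.0]
opening: 0.0134
```

```bash
python3 - <<'E'
from h import *
import pickle
delta(*ins(.09,0))
s=read_state()
c=read_camera("scene");crop(c["frame"][:,:,::-1],220,170,100,75,8,"pics/s10.png"); pickle.dump(c,open("s10.pkl","wb"))
np.set_printoptions(precision=1,suppress=True)
print("model tip,stop",(proj(c,rodpts(s,[[-.07,0,0],[0,0,0],[.11,0,0]]))-[220,170])*8)
print("mouth",(proj(c,[jigpt(J2,[0,0,.082])])-[220,170])*8)
w=read_camera("wrist");cv2.imwrite("pics/w10.png",w["frame"][:,:,::-1]); pickle.dump(w,open("w10.pkl","wb"))
print("wrist mouth",fproj(w,[jigpt(J2,[0,0,.082])]),fproj(w,rodpts(s,[[-.07,0,0],[0,0,0],[.11,0,0]])))
E
```

```text
t 13.55 pos [0.6463 0.0097 0.1224] shift [-0.239 -0.001  0.022] turn [ 0.0012 -0.002  -0.0001] F [-0.1  0.7 -2. ] op 0.0134
model tip,stop [[359.5 394.3]
 [473.8 453.8]
 [683.7 563. ]]
mouth [[295.2 364.2]]
wrist mouth [[281.3 454.8]] [[281.2 423.8]
 [281.2 347.9]
 [281.2 143.9]]
```

View pics/s10.png

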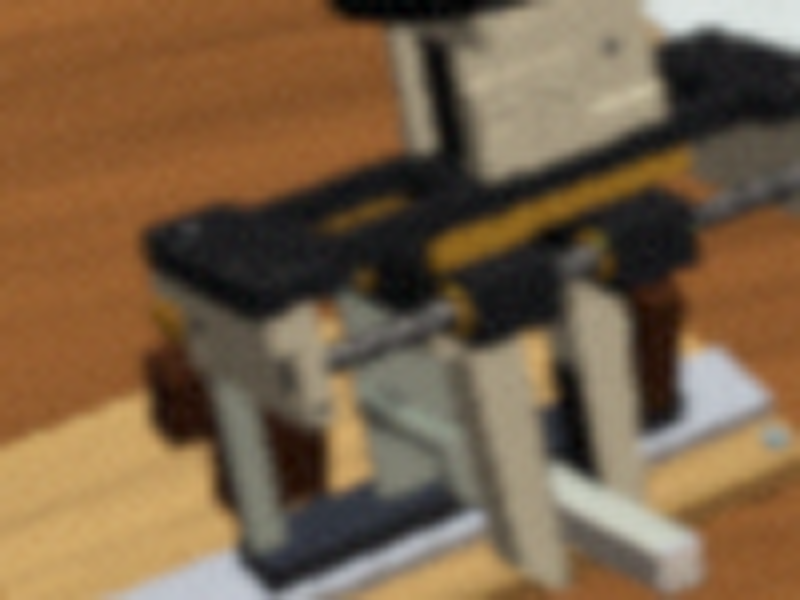

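View pics/w10.png

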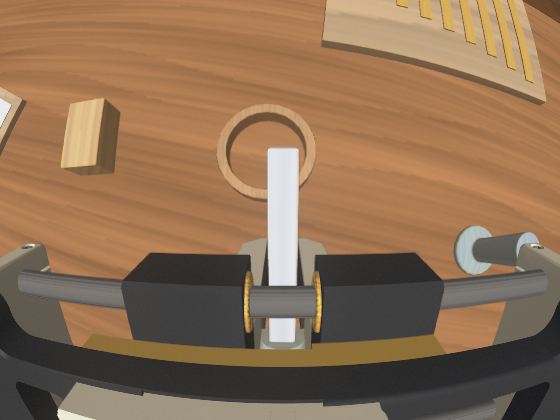

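The model tip at (359,394) in the scene view matches the visible tip at about (362,393). I'll push in gently along the axis.

Request:
move_arm(
  series=[
    [-0.12, 0, 0.02, 0.001, -0.002, 0, -1],
    [-0.24, 0, 0.02, 0.001, -0.002, 0, -1],
    [-0.32, 0, 0.02, 0.001, -0.002, 0, -1],
    [-0.32, 0, 0.02, 0.001, -0.002, 0, -1],
    [-0.32, 0, 0.02, 0.001, -0.002, 0, -1],
  ],
)

```text
t: 14.15
tool_pos: [0.6162, 0.0033, 0.1068]
orientation: [-3.033, -0.36, -0.53]
force: [0.3, -0.2, -1.7]
opening: 0.0138
```

```bash
python3 - <<'E'
from h import *
delta(*ins(.05,0))
E
```

```text
t 14.15 pos [0.6162 0.0033 0.1068] shift [-0.295  0.007 -0.017] turn [-0.0002  0.001  -0.0002] F [ 0.3 -0.2 -1.7] op 0.0138
```

Request:
move_arm(
  series=[
    [-0.06, 0.005, -0.015, 0, 0.001, 0, -1],
    [-0.1, 0.005, -0.015, 0, 0.001, 0, -1],
    [-0.15, 0.005, -0.015, 0, 0.001, 0, -1],
    [-0.2, 0.005, -0.015, 0, 0.001, 0, -1],
    [-0.25, 0.005, -0.015, 0, 0.001, 0, -1],
    [-0.3, 0.005, -0.015, 0, 0.001, 0, -1],
    [-0.3, 0.005, -0.015, 0, 0.001, 0, -1],
  ],
)

```text
t: 14.85
tool_pos: [0.5874, -0.0039, 0.0971]
orientation: [-3.032, -0.36, -0.532]
force: [0.0, 0.2, -0.8]
opening: 0.0139
```

```bash
python3 - <<'E'
from h import *
delta(*ins(.0,0))
c=read_camera("scene");crop(c["frame"][:,:,::-1],220,170,100,75,8,"pics/s11.png")
E
```

```text
t 14.85 pos [ 0.5874 -0.0039  0.0971] shift [-0.484  0.005 -0.007] turn [-0.0003  0.0004 -0.0002] F [ 0.   0.2 -0.8] op 0.0139
```

View pics/s11.png

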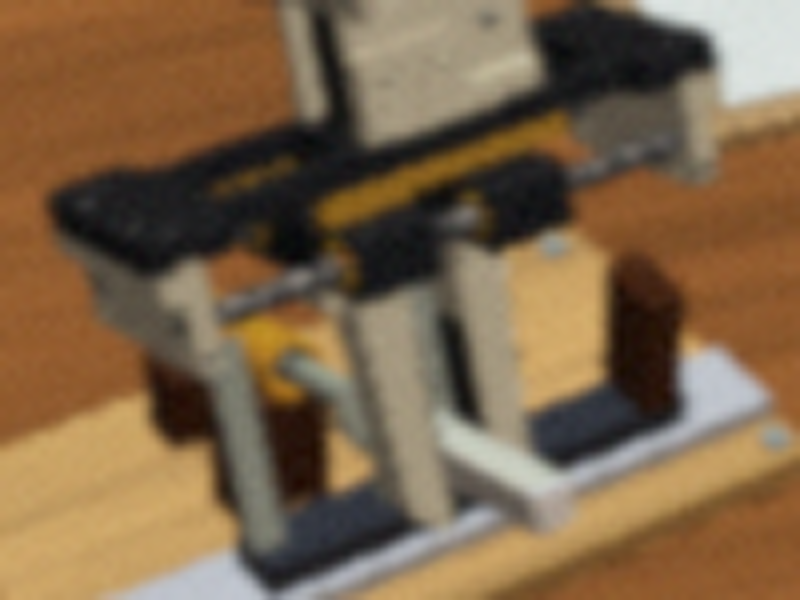

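The tip is about 20 mm inside with no side force. I'll carry on.

Request:
move_arm(
  series=[
    [-0.06, 0.005, -0.007, 0, 0, 0, -1],
    [-0.12, 0.005, -0.007, 0, 0, 0, -1],
    [-0.18, 0.005, -0.007, 0, 0, 0, -1],
    [-0.24, 0.005, -0.007, 0, 0, 0, -1],
    [-0.3, 0.005, -0.007, 0, 0, 0, -1],
    [-0.36, 0.005, -0.007, 0, 0, 0, -1],
    [-0.42, 0.005, -0.007, 0, 0, 0, -1],
    [-0.42, 0.005, -0.007, 0, 0, 0, -1],
  ],
)

```text
t: 15.7
tool_pos: [0.5489, -0.0137, 0.0834]
orientation: [-3.032, -0.36, -0.532]
force: [-0.7, -0.1, -1.9]
opening: 0.0138
```

```bash
python3 - <<'E'
from h import *
delta(*ins(.0,0))
E
```

```text
t 15.70 pos [ 0.5489 -0.0137  0.0834] shift [-0.063 -0.     0.   ] turn [-0.0004  0.0004 -0.0002] F [-0.7 -0.1 -1.9] op 0.0138
```

Request:
move_arm(
  series=[
    [-0.02, 0, 0, 0, 0, 0, -1],
    [-0.04, 0, 0, 0, 0, 0, -1],
    [-0.06, 0, 0, 0, 0, 0, -1],
    [-0.06, 0, 0, 0, 0, 0, -1],
  ],
)

```text
t: 16.1
tool_pos: [0.5441, -0.0149, 0.0818]
orientation: [-3.032, -0.36, -0.533]
force: [-0.6, 0.4, -2.5]
opening: 0.0137
```

```bash
python3 - <<'E'
from h import *
delta(*ins(.0,0))
c=read_camera("scene");crop(c["frame"][:,:,::-1],220,170,100,75,8,"pics/s12.png")
E
```

```text
t 16.10 pos [ 0.5441 -0.0149  0.0818] shift [-0.011 -0.001  0.002] turn [-0.0003  0.0002 -0.0001] F [-0.6  0.4 -2.5] op 0.0137
```

View pics/s12.png

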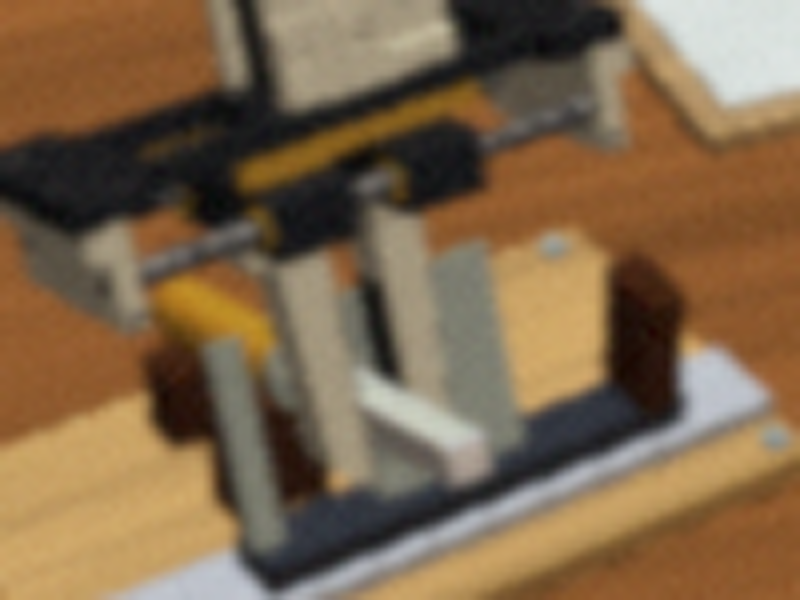

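The collar is at the window and the contact force hasn't risen yet. I'll go on by single millimetres.

Request:
move_arm(
  series=[
    [-0.01, 0, 0, 0, 0, 0, -1],
    [-0.02, 0, 0, 0, 0, 0, -1],
    [-0.02, 0, 0, 0, 0, 0, -1],
  ],
)

```text
t: 16.45
tool_pos: [0.5437, -0.0152, 0.0823]
orientation: [-3.032, -0.36, -0.538]
force: [5.1, 2.4, -2.6]
opening: 0.0135
```

Request:
move_arm(
  series=[
    [-0.01, 0, 0, 0, 0, 0, -1],
    [-0.015, 0, 0, 0, 0, 0, -1],
    [-0.015, 0, 0, 0, 0, 0, -1],
  ],
)

```text
t: 16.75
tool_pos: [0.5436, -0.0154, 0.0828]
orientation: [-3.031, -0.359, -0.543]
force: [10.0, 4.4, -3.9]
opening: 0.0137
```

There is firm contact: about 11 N along the axis, and the travel has stopped. I'll hold here.

Request:
move_arm(
  series=[
    [0, 0, 0, 0, 0, 0, -1],
    [0, 0, 0, 0, 0, 0, -1],
    [0, 0, 0, 0, 0, 0, -1],
    [0, 0, 0, 0, 0, 0, -1],
    [0, 0, 0, 0, 0, 0, -1],
    [0, 0, 0, 0, 0, 0, -1],
  ],
)

```text
t: 17.35
tool_pos: [0.5436, -0.0154, 0.0828]
orientation: [-3.031, -0.359, -0.542]
force: [10.0, 4.4, -4.0]
opening: 0.0137
```

```bash
python3 - <<'E'
from h import *
import pickle
delta(*ins(.0,0))
c=read_camera("scene");crop(c["frame"][:,:,::-1],220,170,100,75,8,"pics/s13.png")
w=read_camera("wrist");pickle.dump(w,open("w13.pkl","wb"));crop(w["frame"][:,:,::-1],235,120,95,240,3.3,"pics/w13.png")
c=read_camera("top");crop(c["frame"][:,:,::-1],235,150,130,100,6,"pics/t13.png")
E
```

```text
t 17.35 pos [ 0.5436 -0.0154  0.0828] shift [-0.01  -0.004  0.013] turn [ 0.     -0.0016 -0.0001] F [10.   4.4 -4. ] op 0.0137
```

View pics/s13.png

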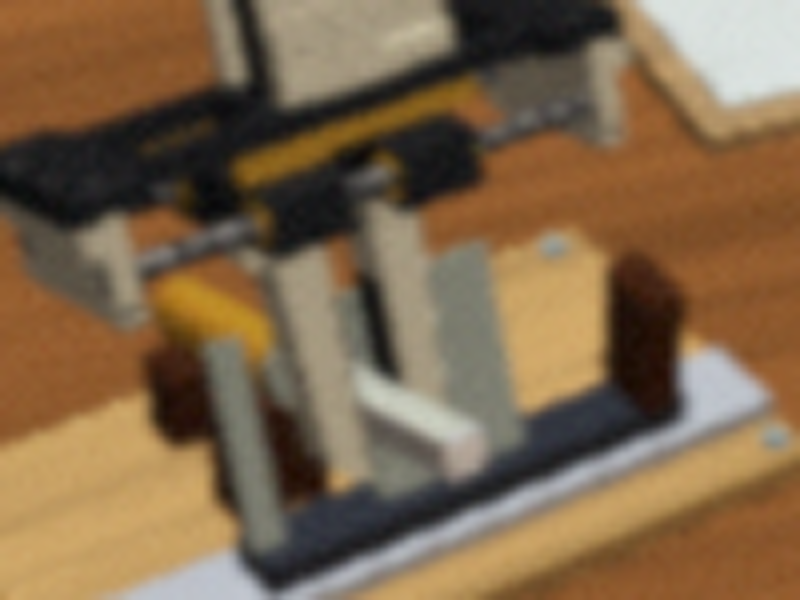

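View pics/w13.png

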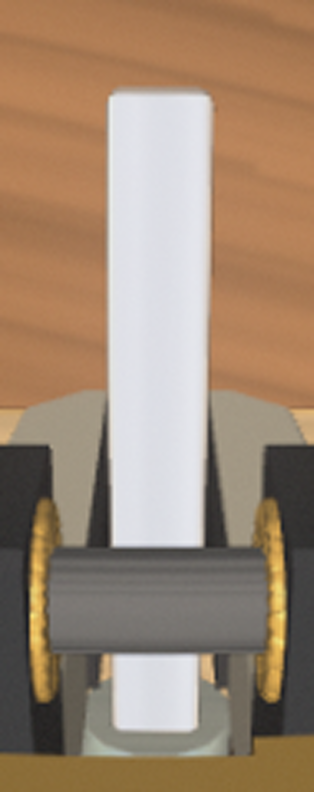

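Contact came at s ≈ 0–1 mm by the model; hitting the plate instead would have stopped it at 6 mm. The rod hasn't slipped in the grip, and the hold lasted over 0.6 s, so I'll draw it out.

Request:
move_arm(
  series=[
    [0.05, 0, 0, 0, 0, 0, -1],
    [0.15, 0, 0, 0, 0, 0, -1],
    [0.28, 0, 0, 0, 0, 0, -1],
    [0.42, 0, 0, 0, 0, 0, -1],
    [0.56, 0, 0, 0, 0, 0, -1],
    [0.7, 0, 0, 0, 0, 0, -1],
    [0.85, 0, 0, 0, 0, 0, -1],
    [1, 0, 0, 0, 0, 0, -1],
  ],
)

```text
t: 18.3
tool_pos: [0.6332, 0.0065, 0.1149]
orientation: [-3.032, -0.36, -0.533]
force: [0.9, -0.3, -1.8]
opening: 0.0137
```

```bash
python3 - <<'E'
from h import *
delta(*ins(.12,0))
E
```

```text
t 18.30 pos [0.6332 0.0065 0.1149] shift [ 0.214 -0.001 -0.002] turn [-0.0003  0.0004 -0.0001] F [ 0.9 -0.3 -1.8] op 0.0137
```

Request:
move_arm(
  series=[
    [0.1, 0, 0, 0, 0, 0, -1],
    [0.2, 0, 0, 0, 0, 0, -1],
    [0.2, 0, -0.1, 0, 0, 0, -1],
    [0.2, 0, -0.3, 0, 0, 0, -1],
    [0.2, 0, -0.6, 0, 0, 0, -1],
    [0.2, 0, -1, 0, 0, 0, -1],
    [0.2, 0, -1, 0, 0, 0, -1],
  ],
)

```text
t: 19.0
tool_pos: [0.6194, 0.0018, 0.2235]
orientation: [-3.032, -0.36, -0.548]
force: [0.7, -0.2, -1.2]
opening: 0.0138
```

```bash
python3 - <<'E'
from h import *
c=np.load("card.npy"); c=np.array([.474,.334])
# final: level rod, choose yaw so TCP = card + .12*(cos,sin)
for yaw in [.24,.6,.9]:
    pos=[c[0]+.12*np.cos(yaw),c[1]+.12*np.sin(yaw),.131]; print(yaw,pos); delta(pos,tool_R(yaw))
E
```

```text
0.24 [np.float64(0.5905605569822435), np.float64(0.36252431517125616), 0.131]
t 19.00 pos [0.6194 0.0018 0.2235] shift [ 0.208 -3.578  1.054] turn [ 0.0011 -0.1138 -0.0011] F [ 0.7 -0.2 -1.2] op 0.0138
0.6 [np.float64(0.5730402737891613), np.float64(0.40175709680740423), 0.131]
t 19.00 pos [0.6194 0.0018 0.2235] shift [ 0.134 -4.     1.025] turn [ 0.0216 -0.1124 -0.1144] F [ 0.7 -0.2 -1.2] op 0.0138
0.9 [np.float64(0.5485931961924797), np.float64(0.42799922915529803), 0.131]
t 19.00 pos [0.6194 0.0018 0.2235] shift [-0.03  -4.312  0.963] turn [ 0.0386 -0.1093 -0.2089] F [ 0.7 -0.2 -1.2] op 0.0138
```

Request:
move_arm(
  series=[
    [0.05, -0.4, 0, 0, -0.04, 0, -1],
    [0.05, -0.9, 0, 0, -0.08, 0, -1],
    [0.05, -0.9, 0, 0, -0.114, 0, -1],
    [0.05, -0.9, 0, 0, -0.114, 0, -1],
  ],
)

```text
t: 19.4
tool_pos: [0.6009, 0.093, 0.2145]
orientation: [3.119, 0.375, -0.026]
force: [-0.3, -0.6, -2.4]
opening: 0.0139
```

Request:
move_arm(
  series=[
    [0, -0.5, 0, 0, 0, 0, -1],
    [0, -1, 0, 0, 0, 0, -1],
    [0, -1, 0, 0, 0, 0, -1],
  ],
)

```text
t: 19.7
tool_pos: [0.5758, 0.1928, 0.2177]
orientation: [-3.116, -0.377, 0.012]
force: [-0.5, 0.0, -1.9]
opening: 0.0135
```

Request:
move_arm(
  series=[
    [0, -0.5, 0, 0, 0, 0, -1],
    [0, -1, 0, 0, 0, 0, -1],
    [0, -1, 0, 0, 0, 0, -1],
  ],
)

```text
t: 20.0
tool_pos: [0.5523, 0.2898, 0.218]
orientation: [-3.116, -0.377, 0.012]
force: [0.9, -0.2, -2.8]
opening: 0.0138
```

```bash
python3 - <<'E'
from h import *
c=np.array([.474,.334]); yaw=.24
delta([c[0]+.12*np.cos(yaw),c[1]+.12*np.sin(yaw),.131],tool_R(yaw))
E
```

```text
t 20.00 pos [0.5523 0.2898 0.218 ] shift [ 0.552 -0.612  0.869] turn [-0.0013  0.0023  0.0002] F [ 0.9 -0.2 -2.8] op 0.0138
```

Request:
move_arm(
  series=[
    [0.3, -0.3, 0.2, -0.001, 0.002, 0, -1],
    [0.55, -0.61, 0.5, -0.001, 0.002, 0, -1],
    [0.55, -0.61, 0.75, -0.001, 0.002, 0, -1],
    [0.55, -0.61, 0.87, -0.001, 0.002, 0, -1],
    [0.55, -0.61, 0.87, -0.001, 0.002, 0, -1],
    [0.55, -0.61, 0.87, -0.001, 0.002, 0, -1],
    [0.55, -0.61, 0.87, -0.001, 0.002, 0, -1],
  ],
)

```text
t: 20.7
tool_pos: [0.5941, 0.3574, 0.1335]
orientation: [3.119, 0.369, 0.002]
force: [-0.9, 0.2, -2.7]
opening: 0.0137
```

```bash
python3 - <<'E'
from h import *
c=np.array([.474,.334]); yaw=.24
delta([c[0]+.12*np.cos(yaw),c[1]+.12*np.sin(yaw),.131],tool_R(yaw))
s=read_state(); print("tip",rodpts(s,[[-.07,0,0],[.11,0,0]]))
k=read_camera("scene");crop(k["frame"][:,:,::-1],200,140,220,130,3.6,"pics/s14.png"); print("pred",(proj(k,rodpts(s,[[-.07,0,0],[.11,0,0]]))-[200,140])*3.6)
t=read_camera("top");cv2.imwrite("pics/t14.png",t["frame"][:,:,::-1])
w=read_camera("wrist");cv2.imwrite("pics/w14.png",w["frame"][:,:,::-1])
E
```

```text
t 20.70 pos [0.5941 0.3574 0.1335] shift [-0.022 -0.058  0.025] turn [ 0.0004 -0.0004 -0.0015] F [-0.9  0.2 -2.7] op 0.0137
tip [[0.47733288 0.32940149 0.15232934]
 [0.65236724 0.37138866 0.15255457]]
pred [[650.81476539  92.05991357]
 [835.93304929 215.39725085]]
```

View pics/s14.png

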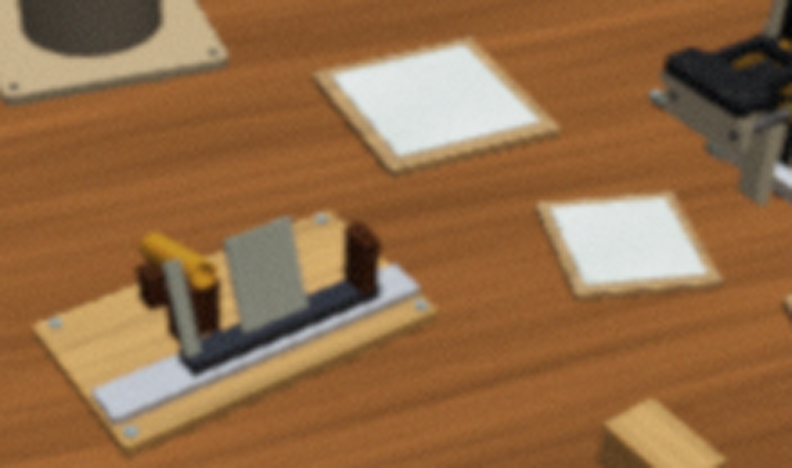

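View pics/t14.png

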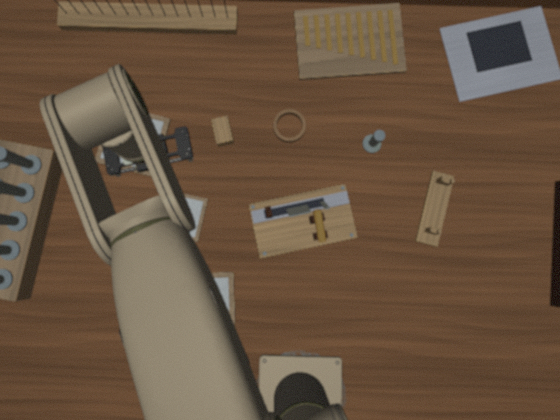

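View pics/w14.png

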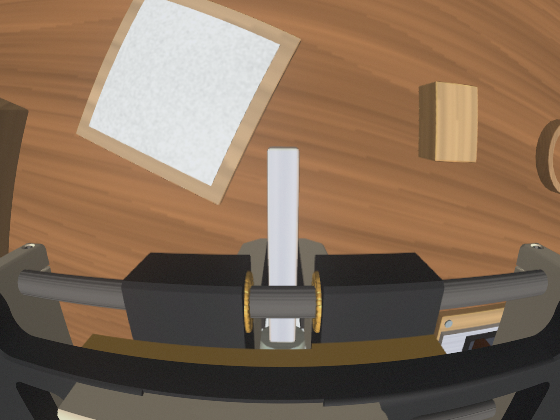

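The rod is level over the smallest card, the bystanders haven't moved, and the window is still in front of the mouth. One small trim, let it settle, then hand in.

Request:
move_arm(
  series=[
    [-0.02, -0.05, 0.02, 0, 0, 0, -1],
    [-0.02, -0.05, 0.02, 0, 0, 0, -1],
    [-0.02, -0.05, 0.02, 0, 0, 0, -1],
    [-0.02, -0.05, 0.02, 0, 0, 0, -1],
    [-0.02, -0.05, 0.02, 0, 0, 0, -1],
    [-0.02, -0.05, 0.02, 0, 0, 0, -1],
    [-0.02, -0.05, 0.02, 0, 0, 0, -1],
    [-0.02, -0.05, 0.02, 0, 0, 0, -1],
  ],
)

```text
t: 21.65
tool_pos: [0.5895, 0.362, 0.1282]
orientation: [3.117, 0.37, -0.005]
force: [0.2, 0.8, -1.2]
opening: 0.0134
```

```bash
python3 - <<'E'
from h import *
s=read_state(); print("tip",rodpts(s,[[-.07,0,0],[.11,0,0]]),s["opening"],np.abs(s["dq"]).max(),s["t"])
print(close_job())
E
```

```text
tip [[0.47286021 0.33398336 0.14762116]
 [0.64785128 0.37614714 0.14703977]] 0.013353720121256973 0.002073202626736041 21.65
the job is handed in; nothing more can be done
None
```

The whole job was carried out and handed in at t = 21.7 s. The hand-in reported no verdict.

- **Shutter:** I slid it about 55 mm by the fin. Checked from above, the window was centred on the mouth to about 0.5 mm, and in a last view it still stood in front of the mouth.
- **Rod in the tube:** It went in with no side force. The collar stopped at about 11 N, within about 1 mm of the modelled mouth position. I held it there for over 0.6 s, then drew it out along the axis, still gripped.
- **End pose:** By the arm's readings the tip is about 1 mm from the centre of the smallest card, 148 mm above the bench. The rod is level, at rest and gripped. The tip itself could not be seen at the end because the arm and gripper hid it. The visible handle and its seat in the gripper had not changed.
- **Bystanders:** The last top view showed the foot, tape and block where they were at the start.
- **Disagreement:** The wrist camera was about 2 mm off sideways from the gripper and the other two cameras. I corrected the tube position for this before inserting the rod.

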